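# Lock the price-ticket post into its bayonet base

## Task

Put up the stall's price ticket: take the post that leans on the pile of flat hub caps and stand it, ticket up, in the socket of the green base, so that its cross pin drops through the two keyways. Push it down against the spring, turn it clockwise (seen from above) as far as it will go, and let it spring up so that it stands locked there when you let go. Leave the pliers, screwdriver, tape measure, oil can and tin where they are.

Things in the scene. Friction and masses are not known exactly. Their poses are not given: they have to be found in the camera images.
- base: Green cast base screwed to the table, fixed: flange 110 mm across, 12 mm high, carrying an upright socket 48 mm across, its steel top 70 mm above the table. Origin on the socket's axis at the table, z up, -x is the front (white mark on the flange). The post goes in turned 60 degrees counter-clockwise (from above) of its locked heading, in which the pin lies along the base's y axis.
- mouth (a point): Centre of the socket's mouth, on the base's axis, 70 mm up; axes turned with the keyways: its y axis runs along them. Bore 16.5 mm, flared to 21 mm at the top, 36 mm deep to the spring plunger. The two keyways, 8.5 mm wide, on opposite sides of the bore, cut through the 7 mm thick top out to the rim; the pin must be within about 8 degrees of them to drop in.
- lock (a point): Where the pin's middle ends when locked: on the base's axis, 60 mm up; its y axis is the locked pin's direction. Below the keyways the pin can swing only clockwise, 60 degrees, to a stop. On the way it must pass under a land, with its middle below 55 mm height; at the stop the spring lifts it 5 mm into two pockets 8.5 mm wide. The pin shows through the socket's open sides.
- plunger (a joint): Brass spring plunger in the bore (m): 0 = up, face 34 mm above the table; 0.013 = fully down, face at 21 mm (pin's middle then 51 mm up). It pushes the foot up with 3 N at 0 and 10.8 N fully down. With the pin in the keyways and the post let go it reads about 0 and the pin's middle is 64 mm up; locked, 0.004.
- grip (a point): Centre of the post's black rubber grip, 120 mm from the foot end: 46 mm long, 20 mm across its two flats (along y), 22 mm along x. z runs along the rod to the ticket, y along pin and ticket width. At the start the foot is on the table, the ticket lies on the pile: the rod rises about 18 degrees, y is level. Both faces are alike. The post balances here but can swing some degrees in the fingers.
- pin (a point): Middle of the post's cross pin, on the rod's axis 30 mm from the foot end; the pin is 6 mm thick, 34 mm long along y; z to the ticket.
- post: The ticket post: steel rod 14 mm thick, foot bevelled over 5 mm, 258 mm long in all, 0.2 kg; its last 72 mm are the ticket (red frame, white on both sides, 100 mm wide, 6 mm thick). Origin at the centre of the foot end; z to the ticket, y along the pin.
- pile: Pile of four flat grey hub caps, fixed, 150 mm across and about 70 mm high; origin under its centre.
- pliers: Red-handled pliers, lying, 170 mm long; bystander.
- screwdriver: Amber-handled screwdriver, lying, 200 mm long; bystander.
- tape: Yellow tape measure, 76 mm; bystander.
- oil_can: Red oil can, 150 mm high; bystander.
- tin: Open grey tin, 60 mm across, 45 mm high; bystander.

How it is judged:
By the outcome, as a careful person would: the job done as asked, in the order asked, and still so for the second after the job is handed in, with the robot touching nothing.
It also fails if it takes over 58 s, if anything falls off the work surface, if the arm or the gripper's body presses on something with over 40 N, if the wrist force passes 120 N, or if a joint passes its speed limit or range.

## Robot

A 7-joint arm with a two-finger parallel gripper is mounted at the origin on a cart in front of the work surface, level with it; the furniture and walls round the work are solid. World frame = base frame: x ahead of the robot, y to its left, z up, the work surface at z = 0. Lengths are in m, angles in rad, forces in N, time in s.
With the tool pointing down it reaches from about 0.4 to 0.85 m from the base axis. Payload 6.9 kg.
Tool frame: the origin (TCP) lies on the centre line of the jaws, within the pads' length; the fingertips stand 14 mm ahead of it and the grasp point (between the pads) lies 5 mm behind it; z points along the fingers, y is the line along which they close (so a half turn about z gives the same grasp; the last joint's range is limited). The gripper opens to 85 mm and grips with 20 to 120 N. Pads are 22 mm wide; open, the fingers measure 114 mm over their backs; the gripper's body (76 mm by 85 mm) begins 54 mm behind the grasp point. The pads swing forward as they close: fully open they stand 13 mm farther back than shut.
Start: joints at [1.248, 0.507, -0.238, 1.5, 0.126, 1.149, -0.155], TCP at [0.259, -0.569, 0.215] pointing down, gripper open.
Joint ranges: [-3.08, 3.08], [-0.24, 2.05], [-1.43, 1.35], [0, 2.5], [-1.52, 4.66], [0.17, 1.96], [-2.89, 2.89]. Speed limits (rad/s): [2.39, 2.39, 3.14, 3.14, 3.14, 3.14, 3.14].

## Interface

Orientations are given as a rotation vector (axis times angle).
In Python, from cell import read_state, camera, camera_info, hand_in gives the robot as it stands.
- The arm moves only by the tool arm_command, never from a script. Its argument "motion" is one flat list of numbers, 4 for each row, row after row: the shift along the world's x, y, z in cm, then the turn about the world's z in degrees. A call has 1 to 8 rows; each row is the pose to reach, as a shift and turn from the pose commanded when the call began; what a row does not reach only later rows make up. A row lasts 1/8 s, in which the tool goes at most 62.5 mm and 10.7 degrees, less where a joint would pass 70% of its speed; a pose out of reach is approached as far as the arm can. A call with a gripper value outside its range is refused whole. "claw" is the opening, from 0 (shut) to 1 (fully open), set as the call begins (left out, the last holds). The fingers move at their own pace and stop on an object; the grip force is fixed at half the most. Time passes only in rows, so rows that repeat a pose let the fingers close. It gives the time, the measured TCP pose, the force, the opening and the grip force at its end, in the units of the state.
- read_state(): the state, without advancing time (a new reading comes with each control period).
- camera(name): name is "side" or "top"; returns the picture (420x560x3 uint8, red, green, blue); there is no depth.
- camera_info(name): a dict with "intrinsics" (3x3 intrinsics, pixels), "camera_from_world" (4x4, takes a point from world to camera coordinates). Camera axes: x right, y down, z forward; pixel columns grow to the right and rows downward; lengths in m; the calibration is good to about 2 mm. A picture is of the moment at which its call begins. camera_info takes no time and is no camera call.
- hand_in(): hands the job in; it is judged then, once.
The state is a dict: "t": time; "joint_positions": joint angles; "dq": joint speeds; "joint_torque": joint torques, N m; "ee_pos": TCP position; "tcp_rot": TCP orientation; "ft_force": force on the tool from outside, world axes, zero at the start; "moment": the same for the moment, N m; "finger_gap": opening from 0.0 (shut) to 1.0 (fully open); "finger_force": force on a finger pad.
Only numpy, scipy, OpenCV 4.12 (cv2) and the standard library are available. Lean on these libraries where they do the work, as an engineer would, in place of code of your own. Each camera call takes 0.05 s, during which the arm holds its last target. There are 200 camera calls.

## Working session

There is one attempt and no reset: what is moved stays moved. The work goes in short steps, Python scripts to look and compute and a tool call to move; the robot and the scene stay as the last step left them, time stands still between calls to the robot, and variables do not carry over. Pictures are saved under pics/ and viewed, at most 10 in all, crops included, and the job is handed in when it is done.

Besides the shell and the picture viewer there is one more tool, called as name(argument=value, ...), one argument or row to a line, values as JSON. arm_command: Moves the arm, as the interface text tells. Its arguments: {"type":"object","properties":{"motion":{"type":"array","items":{"type":"number"}},"claw":{"type":"number"}},"required":["motion"]}

```bash
mkdir -p pics; ls; python3 - <<'E'
from cell import *
import cv2
for n in("side","top"):
    im=camera(n); cv2.imwrite(f"pics/{n}0.png",im[:,:,::-1]); i=camera_info(n); print(n,i)
s=read_state(); print({k:s[k] for k in("t","ee_pos","tcp_rot","ft_force","finger_gap")})
E
```

```text
pics
side {'intrinsics': array([[414.8700612 ,   0.        , 280.90349919],
       [  0.        , 414.8700612 , 211.2497061 ],
       [  0.        ,   0.        ,   1.        ]]), 'camera_from_world': array([[ 0.99833493,  0.05420087,  0.01973919, -0.51563629],
       [ 0.03857205, -0.37282919, -0.92709794, -0.00957318],
       [-0.04289017,  0.92631564, -0.37429904,  1.44469387],
       [ 0.        ,  0.        ,  0.        ,  1.        ]])}
top {'intrinsics': array([[394.18726662,   0.        , 284.37109775],
       [  0.        , 394.18726662, 209.05550027],
       [  0.        ,   0.        ,   1.        ]]), 'camera_from_world': array([[ 0.00853425, -0.99947663,  0.03120296, -0.20501243],
       [-0.98692602, -0.01344129, -0.16061246,  0.53891834],
       [ 0.16094781, -0.02942431, -0.98652421,  1.32173306],
       [ 0.        ,  0.        ,  0.        ,  1.        ]])}
{'t': 0.1, 'ee_pos': array([ 0.25902498, -0.568286  ,  0.21432871]), 'tcp_rot': array([-3.06852053e+00, -6.66495344e-01,  5.44801809e-04]), 'ft_force': array([-0.64059966,  0.00649938, -0.6748749 ]), 'finger_gap': 0.9999913955936627}
```

View pics/side0.png

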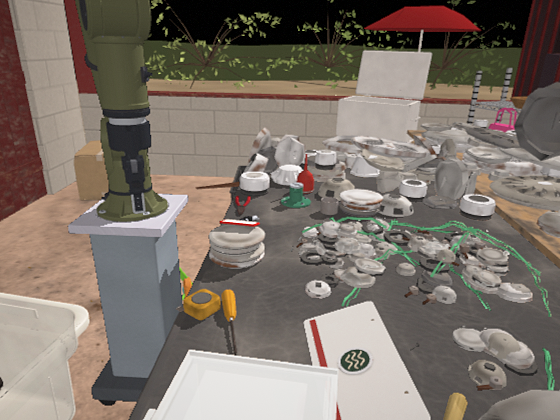

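View pics/top0.png

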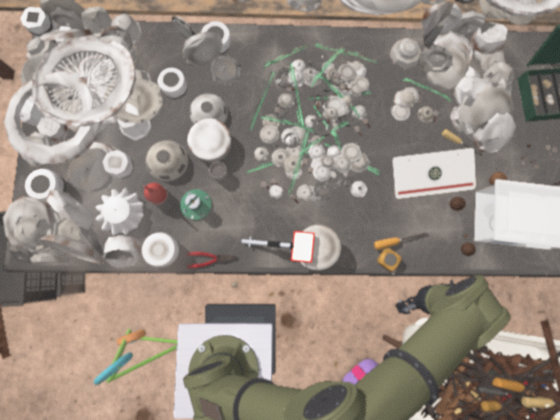

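The side view shows the green base at about (295,195) and the pile at (237,245). In the top view the base is at (197,203), and the post runs from its foot at (245,242) to the red-framed ticket at (303,247). I'll zoom in on both.

```bash
cat > h.py <<'E'
import numpy as np, cv2
from cell import *
def ray(n,u,v):
    i=camera_info(n);K=i["intrinsics"];T=i["camera_from_world"];R=T[:3,:3]
    return -R.T@T[:3,3], R.T@np.linalg.solve(K,[u,v,1.])
def onz(n,u,v,z):
    c,d=ray(n,u,v); return c+d*(z-c[2])/d[2]
def proj(n,p):
    i=camera_info(n);K=i["intrinsics"];T=i["camera_from_world"]
    q=K@(T[:3,:3]@np.asarray(p,float)+T[:3,3]); return q[:2]/q[2]
def tri(a,b): # two (name,u,v)
    c1,d1=ray(*a);c2,d2=ray(*b)
    s=np.linalg.lstsq(np.stack([d1,-d2],1),c2-c1,rcond=None)[0]
    p,q=c1+d1*s[0],c2+d2*s[1]; return (p+q)/2,np.linalg.norm(p-q)
def crop(im,x0,y0,w,h,k,f):
    cv2.imwrite(f,cv2.resize(im[y0:y0+h,x0:x0+w,::-1],None,fx=k,fy=k,interpolation=cv2.INTER_CUBIC))
E
python3 - <<'E'
from h import *
t=cv2.imread("pics/top0.png")[:,:,::-1]; s=cv2.imread("pics/side0.png")[:,:,::-1]
a=cv2.resize(t[175:280,165:350],None,fx=4,fy=4,interpolation=cv2.INTER_CUBIC)
cv2.imwrite("pics/t1.png",a[:,:,::-1]); crop(s,200,165,130,100,6,"pics/s1.png")
E
```

```text
(no output)
```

View pics/t1.png

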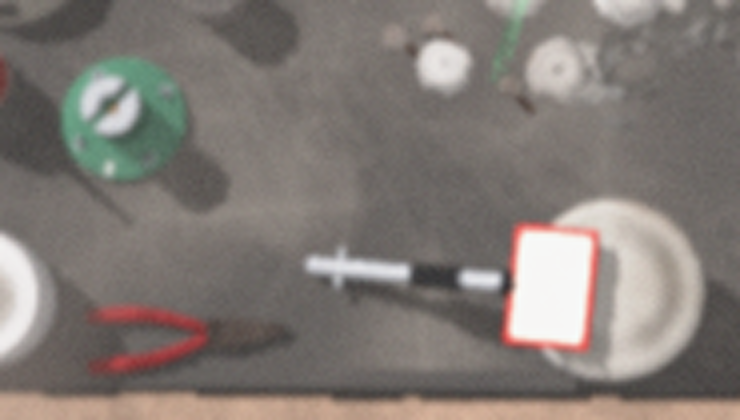

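View pics/s1.png

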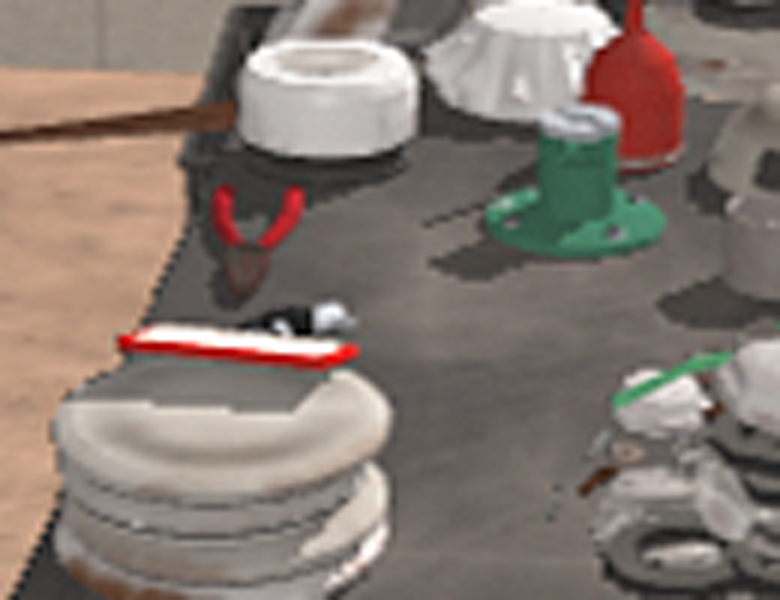

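The crops show:
- **Top view:** socket top at full-image px (192.5,201.5), with the dark keyway line running from about (186,207) to (198,195). The foot is at (242,241), the pin at (250,242), the grip at (274,244) and the ticket at (303,247). The white mark is at (192,217).
- **Side view:** the ticket lies on the pile, and the pliers lie to its left.

Next I'll measure these.

```bash
python3 - <<'E'
from h import *
np.set_printoptions(precision=4,suppress=True)
t=cv2.imread("pics/top0.png"); hsv=cv2.cvtColor(t,cv2.COLOR_BGR2HSV)
def blob(m,x0,y0,x1,y1):
    k=np.zeros(m.shape,np.uint8); k[y0:y1,x0:x1]=m[y0:y1,x0:x1]*255
    c=max(cv2.findContours(k,cv2.RETR_EXTERNAL,cv2.CHAIN_APPROX_NONE)[0],key=cv2.contourArea); return k,c
H,S,V=[hsv[...,i].astype(int) for i in range(3)]
# base flange
k,c=blob((H>60)&(H<100)&(S>80),170,180,220,230); e=cv2.fitEllipse(c); print("flange ell",e)
# socket top steel
k,c=blob((S<60)&(V>120),180,188,206,212); (u,v),_,_=cv2.fitEllipse(c); print("top ell",cv2.fitEllipse(c)); b=onz("top",u,v,.07); print("socket",b, "rect-fl",onz("top",*e[0],.006))
# keyway dir: dark pixels in the top disc
yy,xx=np.mgrid[0:420,0:560]; d=(np.hypot(xx-u,yy-v)<7)&(V<110)
P=np.array([onz("top",x,y,.07)[:2] for y,x in zip(*np.where(d))]);w=110-V[d];m=np.average(P,axis=0,weights=w);q=(P-m)
L,E=np.linalg.eigh((q*w[:,None]).T@q); print("key centre",m,"dir deg",np.degrees(np.arctan2(E[1,1],E[0,1])),"n",len(P),L)
# ticket
k,c=blob(((H<10)|(H>170))&(S>90),280,225,325,270); r=cv2.minAreaRect(c); print("ticket rect",r)
tc=onz("top",*r[0],.08); print("ticket c (z .08)",tc)
g=(V<70)&(S<120); k,c=blob(g,262,236,284,254); r=cv2.minAreaRect(c); print("grip",r, onz("top",*r[0],.044))
ft=onz("top",242,241,.007); print("foot",ft)
print("pile", onz("top",318,248,.07), "edge",onz("top",280,270,0))
print("mark",onz("top",192,217,.012))
s=cv2.imread("pics/side0.png"); 
print("side check socket",proj("side",[*b[:2],.07]), "foot",proj("side",ft))
E
```

```text
flange ell ((198.4727325439453, 192.70066833496094), (3.402548313140869, 10.003373146057129), 103.99087524414062)
top ell ((192.94509887695312, 197.58253479003906), (17.161880493164062, 25.065187454223633), 55.60198211669922)
socket [0.5727 0.1133 0.07  ] rect-fl [0.6029 0.1076 0.006 ]
key centre [0.5628 0.1162] dir deg 122.06933169728856 n 5 [0.     0.0003]
ticket rect ((302.1039733886719, 246.9604034423828), (22.48784065246582, 29.950620651245117), 5.710593223571777)
ticket c (z .08) [ 0.4083 -0.2584  0.08  ]
grip ((273.5, 244.0), (4.0, 9.0), 90.0) [ 0.4198 -0.1629  0.044 ]
foot [ 0.4318 -0.0522  0.007 ]
pile [ 0.4061 -0.3128  0.07  ] edge [ 0.3323 -0.187   0.    ]
mark [0.514  0.1253 0.012 ]
side check socket [298.5121 185.0628] foot [254.5937 217.2965]
```

```bash
python3 - <<'E'
from h import *
np.set_printoptions(precision=4,suppress=True)
t=np.mean([camera("top") for _ in range(3)],axis=0); R,G,B=t[...,0],t[...,1],t[...,2]
yy,xx=np.mgrid[0:420,0:560]; roi=(abs(xx-196)<22)&(abs(yy-203)<22)
g=((G-R>20)&roi).astype(np.uint8)
st=((abs(G-R)<=20)&(R>140)&(np.hypot(xx-192.3,yy-200.8)<10))
full=cv2.morphologyEx(((g>0)|st).astype(np.uint8),cv2.MORPH_CLOSE,np.ones((5,5)))
c=max(cv2.findContours(full,0,1)[0],key=cv2.contourArea); e=cv2.fitEllipse(cv2.convexHull(c)); print("flange",e,onz("top",*e[0],.011))
disc=((G-R<=20)&(np.hypot(xx-192.3,yy-200.8)<9)); disc=disc.astype(np.uint8)
c=max(cv2.findContours(disc,0,1)[0],key=cv2.contourArea); e2=cv2.fitEllipse(c); print("disc",e2,cv2.minEnclosingCircle(c))
for uv in (e2[0],cv2.minEnclosingCircle(c)[0]): print("socket",onz("top",*uv,.07))
u,v=e2[0]
d=(np.hypot(xx-u,yy-v)<6.5); V=t.mean(2); w=np.clip(150-V,0,None)*d
ys,xs=np.where(w>0); P=np.array([onz("top",x,y,.07)[:2] for x,y in zip(xs,ys)]); ww=w[ys,xs]; m=np.average(P,axis=0,weights=ww); q=P-m
L,E=np.linalg.eigh((q*ww[:,None]).T@q); print("key",m,np.degrees(np.arctan2(E[1,1],E[0,1])),len(ww),L/ww.sum())
print(V[int(v)-7:int(v)+8,int(u)-8:int(u)+9].astype(int))
m=((R>170)&(yy>211)&(yy<222)&(abs(xx-192)<6)); print("mark",xx[m].mean(),yy[m].mean(),onz("top",xx[m].mean(),yy[m].mean(),.012))
# pile rim
pr=((R>115)&(abs(G-R)<25)&(xx>295)&(xx<345)&(yy>220)&(yy<275)&(R-B<45)).astype(np.uint8); pr|=((xx>290)&(xx<318)&(yy>231)&(yy<262)).astype(np.uint8)*0
c=max(cv2.findContours(pr,0,1)[0],key=cv2.contourArea); pts=c[:,0][c[:,0,0]>318]; A=np.c_[pts*2.,np.ones(len(pts))]; s=np.linalg.lstsq(A,(pts**2.).sum(1),rcond=None)[0]; print("pile circ",s[:2],np.sqrt(s[2]+s[0]**2+s[1]**2),onz("top",*s[:2],.065))
E
```

```text
flange ((195.07369995117188, 203.9235076904297), (29.568925857543945, 31.217561721801758), 58.48969268798828) [0.5611 0.1168 0.011 ]
disc ((192.85116577148438, 201.25071716308594), (13.00525951385498, 16.919517517089844), 138.79736328125) ((192.5, 201.0), 8.732224464416504)
socket [0.56  0.113 0.07 ]
socket [0.5608 0.1142 0.07  ]
key [0.5632 0.1147] 133.90994296768972 37 [0.     0.0001]
[[122 132 138 156 169 172 181 189 188 183 175 155 132 124 123 121 121]
 [129 138 149 170 190 197 206 212 213 209 194 164 133 121 124 124 122]
 [136 147 164 189 206 214 217 217 216 206 184 148 118 123 134 126 121]
 [140 158 184 206 216 217 214 209 201 186 152 122 116 143 156 139 124]
 [144 169 201 214 217 212 196 178 166 146 121 114 143 176 181 153 122]
 [149 180 207 219 213 198 167 138 122 109 112 141 177 202 195 158 117]
 [155 186 213 217 209 181 138 104  89  97 132 177 206 214 201 160 114]
 [155 189 211 216 202 161 121  93  94 115 159 202 215 215 202 161 113]
 [151 184 209 208 186 145 111 103 120 149 182 209 218 215 198 155 105]
 [144 173 194 187 157 129 121 139 162 184 200 214 217 211 185 140  95]
 [137 156 170 158 133 132 150 179 198 210 215 216 215 201 163 119  87]
 [131 138 142 131 133 155 185 207 217 218 217 214 207 181 136  98  80]
 [128 129 126 130 146 177 203 214 216 215 213 203 184 149 107  81  79]
 [131 128 125 131 149 172 190 198 198 193 185 169 144 112  86  78  80]
 [135 129 126 126 135 145 153 160 158 150 137 123 104  85  79  80  85]]
mark 192.0 216.5 [0.5158 0.1254 0.012 ]
pile circ [315.2905 244.7776] 25.373112475345742 [ 0.4172 -0.3042  0.065 ]
```

The base is about 0.45 m from the pile, and the tool can only point down. So I'll do it in four steps:
1. Pick the post up at its grip.
2. Lean it more steeply on the pile rim.
3. Straddle the ticket end to end with the jaws, and tip the post upright in them.
4. Carry it to the socket by the ticket faces.

First I'll go above the grip.

arm_command(
  motion=[16,40.4,-6.5,59,16,40.4,-6.5,59,16,40.4,-6.5,59,16,40.4,-6.5,59,16,40.4,-6.5,59,16,40.4,-6.5,59,16,40.4,-6.5,59,16,40.4,-6.5,59],
  claw=0.7,
)

```text
t: 1.25
ee_pos: [0.4209, -0.1596, 0.1501]
tcp_rot: [-2.334, -2.102, -0.003]
ft_force: [-0.0, -0.5, 0.4]
finger_gap: 0.697
finger_force: 0.0
```

arm_command(
  motion=[0,0,-6,0,0,0,-11,0,0,0,-11,0,0,0,-11,0],
)

```text
t: 1.75
ee_pos: [0.4199, -0.1652, 0.0413]
tcp_rot: [2.343, 2.091, 0.001]
ft_force: [1.0, -0.0, 0.5]
finger_gap: 0.704
finger_force: 0.0
```

arm_command(
  motion=[0,0,0,0,0,0,0,0,0,0,0,0,0,0,0,0],
  claw=0,
)

```text
t: 2.25
ee_pos: [0.418, -0.1644, 0.0411]
tcp_rot: [-2.343, -2.092, 0.003]
ft_force: [-5.8, 3.5, 15.5]
finger_gap: 0.002
finger_force: 7.5
```

```bash
python3 - <<'E'
from h import *
a=camera("top")[175:285,190:350]; b=camera("side")[165:275,190:350]
im=np.hstack([a,b]); cv2.imwrite("pics/c1.png",cv2.resize(im[:,:,::-1],None,fx=2.5,fy=2.5,interpolation=cv2.INTER_CUBIC))
for p in([.4193,-.164,.044],[.4318,-.052,.007]): print(proj("side",p),proj("top",p))
print(read_state())
E
```

```text
[246.26688452 220.13570649] [273.82151545 244.14721191]
[254.58984641 217.27635419] [241.9513801  241.00859363]
{'t': 2.35, 'joint_positions': array([ 0.64352261,  0.51714737, -0.46598006,  2.16467993,  0.43985006,
        0.55185823, -0.26324227]), 'dq': array([ 1.01571222e-03, -2.96516088e-04, -1.56364028e-04, -8.94773689e-05,
        1.39817297e-03, -1.63254843e-04, -6.37081714e-05]), 'joint_torque': array([  0.20850747, -43.42055082,  -3.20556231, -14.61253345,
         0.67311991,  -1.88419461,   0.049866  ]), 'ee_pos': array([ 0.41800295, -0.16438917,  0.04110338]), 'tcp_rot': array([-2.3431286 , -2.09189472,  0.00274835]), 'ft_force': array([-5.65188549,  2.99060002, 14.97378081]), 'moment': array([ 0.52505128,  1.30821614, -0.04158908]), 'finger_force': 7.427963130176067, 'finger_gap': 1.6900007522637638e-05}
```

View pics/c1.png

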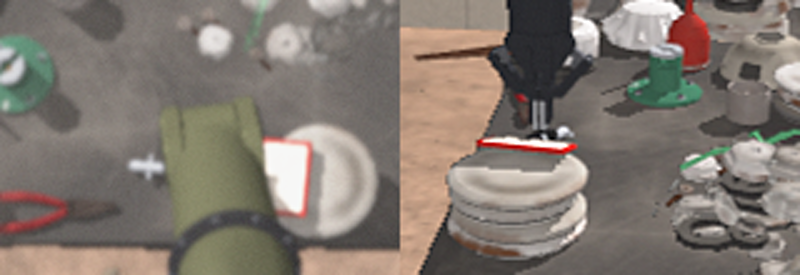

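The jaws are shut and the post hasn't moved: its foot is still at (243,241) and its pin at (250,241). I'll zoom the side view at the fingertips to see why.

```bash
python3 - <<'E'
from h import *
np.set_printoptions(precision=4,suppress=True)
b=np.mean([camera("side") for _ in range(4)],axis=0).astype(np.uint8)
crop(b,215,180,66,50,12,"pics/c2.png")
print(tri(("top",273.5,244),("side",248.3,218.7)),tri(("top",242.,241),("side",256.7,217)),tri(("top",192.7,201),("side",296.7,185)))
print(proj("side",[.418,-.1644,.041]),proj("side",[.418,-.1644,.027]),proj("top",[.418,-.1644,.027]))
E
```

```text
(array([ 0.4224, -0.1624,  0.0479]), np.float64(0.00584471030001705)) (array([ 0.4353, -0.0517,  0.0076]), np.float64(0.007032875249568514)) (array([0.5636, 0.114 , 0.0692]), np.float64(0.005147999573384671))
[245.8348 221.079 ] [245.8895 225.2971] [273.9085 244.8805]
```

View pics/c2.png

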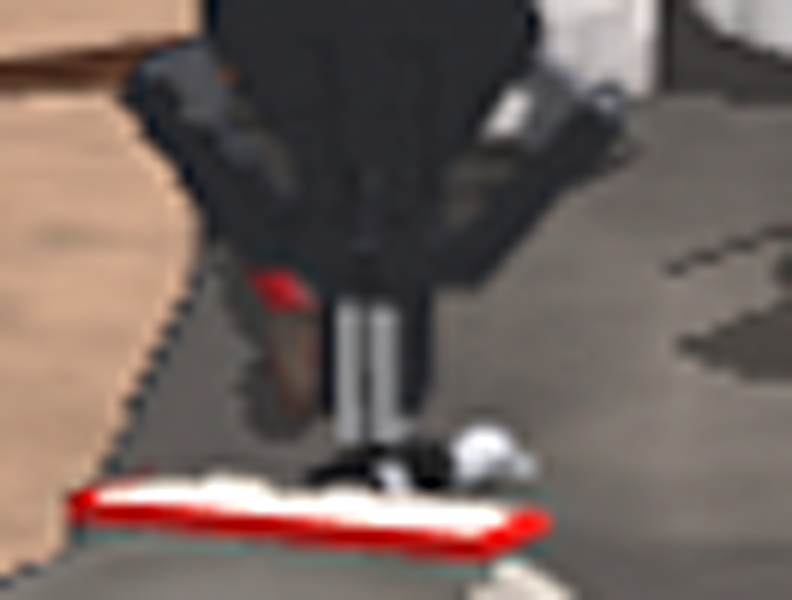

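The shut fingertips rest on top of the grip, at about px (245.8,216.7). That is about 28 mm higher than the tip the TCP reading predicts. I'll raise the arm and check the tip height against the camera.

arm_command(
  motion=[0,0,5,0,0,0,5,0,0,0,5,0],
)

```text
t: 2.92
ee_pos: [0.4191, -0.165, 0.0903]
tcp_rot: [2.344, 2.091, -0.0]
ft_force: [0.5, 0.1, -0.6]
finger_gap: -0.001
finger_force: 0.0
```

```bash
python3 - <<'E'
from h import *
s=read_state(); p=s["ee_pos"]; print(s["t"],p,s["ft_force"],s["finger_gap"])
b=np.mean([camera("side") for _ in range(4)],axis=0)
for dz in(-.014,0,.014,.03): print(dz,proj("side",p+[0,0,dz]))
print(b[185:226,238:256].mean(2).astype(int))
E
```

```text
2.925 [ 0.41905748 -0.16503449  0.09025416] [ 0.53428508  0.14350056 -0.58705153] -0.0008720713337516598
-0.014 [246.0174992  210.39196095]
0 [245.962534   206.04601933]
0.014 [245.9071023  201.66319222]
0.03 [245.84317289 196.60847573]
[[ 40  43  44  43  44  43  40  46  47  44  43  43  45  43  42  40  40  36]
 [ 47  42  42  43  43  44  40  37  41  45  44  45  41  41  41  38  35  34]
 [ 66  58  45  42  42  41  40  38  41  43  43  44  42  35  41  39  37  80]
 [ 87  93  63  42  40  40  39  35  37  41  42  43  35  81 116 116 116 160]
 [ 89  94  72  44  41  74  79  48  58  61  43  39  28 161 212 213 209 204]
 [ 56  57  56  44  50 136 139  85 118 115  60  37  32 149 190 187 185 184]
 [ 58  59  57  45  46 136 127  83 140 131  67  36  39  69  82  82  86  83]
 [ 60  61  56  43  38 134 130  84 136 128  64  37  45  49  46  43  39  38]
 [ 60  59  60  47  33 133 129  83 135 129  67  35  46  52  54  56  55  52]
 [ 61  60  61  46  27 131 130  79 133 131  69  37  48  60  64  66  65  61]
 [ 60  62  62  47  28 132 130  78 133 132  68  36  46  51  57  57  55  51]
 [ 54  58  62  49  31 131 130  73 131 
[... 1512 characters left out ...]
 60  64 118 174 230 251]
 [ 93  94  94  95  90  77  55  34  32  32  30  37  43  36 105 221 244 233]
 [ 86  88  86  82  64  40  36  30  68 101  69  23  33  29  56 190 218 188]
 [ 91  90  56  17  54  45  24  23 100 198 151  33  25  28  57 152 165 121]
 [199 195 170 163 187 156 123  97  42 174 178  74   1  10  51  87  73  46]
 [255 255 255 255 255 254 253 241 191 200 219 184 161 167 141 123 127 124]
 [255 255 255 255 255 255 255 255 255 255 255 255 255 255 255 252 255 253]
 [ 67  88 118 126 148 198 214 224 249 253 255 255 255 255 255 255 255 255]
 [ 76  73  70  66  62  60  59  59  60  64  82  94 115 145 157 195 199 141]
 [ 94  93  91  88  89  90  89  81  78  80  76  69  66  65  62  61  62  79]]
```

```bash
python3 - <<'E'
from h import *
print(proj("top",[.259,-.569,.215]),proj("side",[.259,-.569,.215]))
p=read_state()["ee_pos"]
a=np.mean([camera("top") for _ in range(3)],axis=0).astype(np.uint8); b=cv2.imread("pics/top0.png")[:,:,::-1]
print("tip top",proj("top",p-[0,0,.014]))
im=np.hstack([b[250:350,370:530],a[170:270,200:360]])
s=camera("side")[130:230,200:320]
im=np.hstack([im,np.ascontiguousarray(s)])
cv2.imwrite("pics/c3.png",cv2.resize(im[:,:,::-1],None,fx=1.8,fy=1.8,interpolation=cv2.INTER_CUBIC))
E
```

```text
[410.11622668 295.59044783] [138.43578384 217.89472614]
tip top [274.02135689 243.65457915]
```

View pics/c3.png

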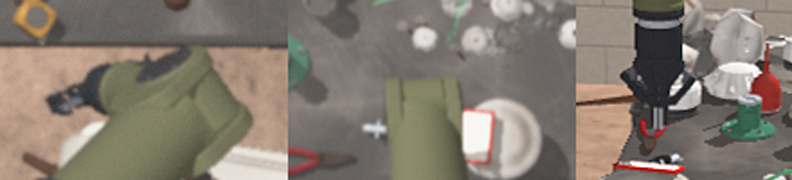

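At the raised pose the shut tip shows in the side view at row 202, where the TCP reading predicts 210. The real tips are clearly higher than stated, so I'll grip lower and watch the force.

arm_command(
  motion=[0.2,0,0,0,0.2,0,0,0,0.2,0,-3,0,0.2,0,-5,0,0.2,0,-6.8,0,0.2,0,-6.8,0],
  claw=0.6,
)

```text
t: 4.08
ee_pos: [0.4206, -0.1643, 0.0212]
tcp_rot: [-2.342, -2.091, 0.002]
ft_force: [-0.2, 0.1, -0.9]
finger_gap: 0.602
finger_force: 0.0
```

arm_command(
  motion=[0,0,0,0,0,0,0,0,0,0,0,0],
  claw=0,
)

```text
t: 4.45
ee_pos: [0.4222, -0.1648, 0.023]
tcp_rot: [2.342, 2.091, 0.002]
ft_force: [-0.6, 0.5, 5.6]
finger_gap: 0.215
finger_force: 59.3
```

arm_command(
  motion=[0,0,3,0,-0.2,-2,5,0,-0.5,-4.4,5,0,-0.5,-4.4,5,0,-0.5,-4.4,3,0,-0.5,-4.4,2,0,-0.5,-4.4,1.3,0,-0.5,-4.4,1.3,0],
)

```text
t: 5.45
ee_pos: [0.4162, -0.2073, 0.0362]
tcp_rot: [2.342, 2.094, -0.001]
ft_force: [-4.8, 4.9, 19.7]
finger_gap: 0.218
finger_force: 63.5
```

```bash
python3 - <<'E'
from h import *
s=read_state(); print(s["ee_pos"],s["ft_force"],s["finger_gap"],s["joint_positions"])
a=np.mean([camera("top") for _ in range(2)],axis=0).astype(np.uint8)[170:275,215:355]
b=np.mean([camera("side") for _ in range(2)],axis=0).astype(np.uint8)[165:270,190:320]
im=np.hstack([a,b]);cv2.imwrite("pics/c4.png",cv2.resize(im[:,:,::-1],None,fx=2.9,fy=2.9,interpolation=cv2.INTER_CUBIC))
E
```

```text
[ 0.41622119 -0.20731569  0.03622974] [-4.81187495  4.9304133  19.6702266 ] 0.21849227398441806 [ 0.73672988  0.54382463 -0.47682463  2.13085785  0.45940199  0.56639329
 -0.18663523]
```

View pics/c4.png

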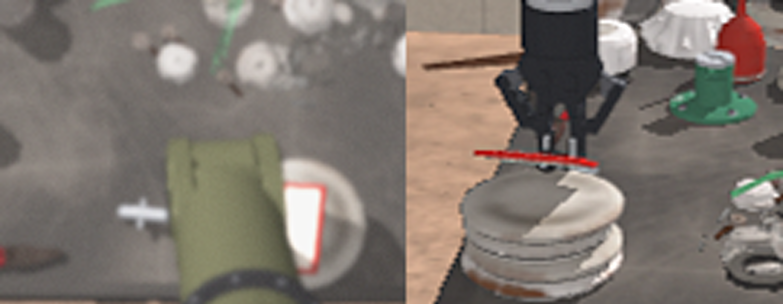

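The side view shows the ticket clear above the pile, seen nearly edge-on at about (245,220), so the lean is roughly 25°. In the top view the foot is at (257,243). I'll relax the press, release and rise.

arm_command(
  motion=[0,0,0.2,0,0,0,0.2,0],
)

```text
t: 5.9
ee_pos: [0.4164, -0.2078, 0.0373]
tcp_rot: [-2.342, -2.093, -0.001]
ft_force: [-1.7, 3.6, 2.8]
finger_gap: 0.218
finger_force: 61.2
```

arm_command(
  motion=[0,0,0,0,0,0,0,0,0,0,4,0,0,0,9,0,0,0,13,0],
  claw=0.5,
)

```text
t: 6.52
ee_pos: [0.4164, -0.2088, 0.1687]
tcp_rot: [2.343, 2.092, 0.001]
ft_force: [0.9, -0.7, -0.6]
finger_gap: 0.502
finger_force: 0.0
```

```bash
cat > m.py <<'E'
from h import *
def red():
    out={}
    for n in("top","side"):
        t=np.mean([camera(n) for _ in range(2)],axis=0).astype(np.uint8); h=cv2.cvtColor(t,cv2.COLOR_RGB2HSV).astype(int)
        m=(((h[...,0]<10)|(h[...,0]>170))&(h[...,1]>110)&(h[...,2]>90)).astype(np.uint8)
        if n=="top": m[:215]=0;m[275:]=0;m[:,:280]=0;m[:,360:]=0
        else: m[:170]=0;m[260:]=0;m[:,:205]=0;m[:,285:]=0
        m=cv2.morphologyEx(m,cv2.MORPH_CLOSE,np.ones((3,3)))
        cs=cv2.findContours(m,0,1)[0]
        c=max(cs,key=cv2.contourArea) if cs else None
        out[n]=(t,c)
    return out
E
python3 - <<'E'
from m import *
np.set_printoptions(precision=4,suppress=True)
o=red()
for n in o:
    c=o[n][1]; r=cv2.minAreaRect(c); print(n,cv2.boundingRect(c),cv2.boxPoints(r).round(1).tolist())
im=np.hstack([o["top"][0][170:275,215:355],o["side"][0][165:270,190:320]])
cv2.imwrite("pics/c5.png",cv2.resize(im[:,:,::-1],None,fx=2.9,fy=2.9,interpolation=cv2.INTER_CUBIC))
s=read_state(); print(s["t"],s["ee_pos"])
E
```

```text
top (319, 235, 10, 27) [[319.0, 261.0], [327.1000061035156, 234.6999969482422], [330.20001220703125, 235.6999969482422], [322.20001220703125, 262.0]]
side (235, 196, 16, 11) [[235.0, 196.0], [250.0, 196.0], [250.0, 206.0], [235.0, 206.0]]
6.725 [ 0.4164 -0.2092  0.1675]
```

View pics/c5.png

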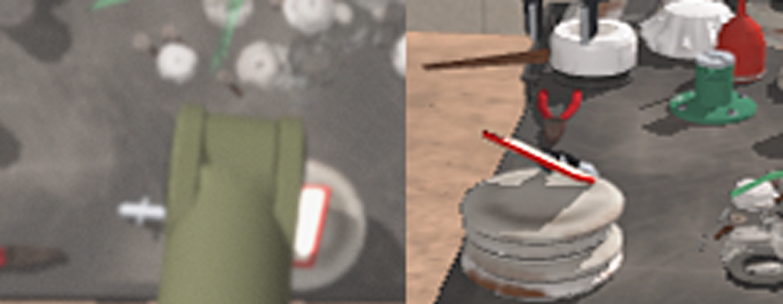

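The post rolled about its own axis. In the side view the ticket's far edge runs from (216,210) at the high −x corner to (255,228) at the low +x corner. In the top view those corners are at (324,262) and (327,234). That roll is useful: if I roll it on until the faces are vertical, I can grip it by the faces. Next I'll triangulate.

```bash
python3 - <<'E'
from m import *
np.set_printoptions(precision=4,suppress=True)
A=tri(("top",324.3,262),("side",216.2,210.5)); B=tri(("top",327.4,234.1),("side",255.2,227.8)); print("A -x high",A);print("B +x low",B,np.linalg.norm(A[0]-B[0]))
F=onz("top",257,242.8,.008); print("foot",F)
E=(A[0]+B[0])/2; d=E-F; print("end mid",E,"len",np.linalg.norm(d),"elev",np.degrees(np.arcsin(d[2]/np.linalg.norm(d))),"yaw",np.degrees(np.arctan2(d[1],d[0])))
y=(B[0]-A[0]); print("roll",np.degrees(np.arcsin(-y[2]/np.linalg.norm(y))), "width dir yaw",np.degrees(np.arctan2(y[1],y[0])))
u=d/np.linalg.norm(d)
for s in(.186,.235): print(s,F+u*s,"high edge",F+u*s-y/2,"low",F+u*s+y/2)
E
```

```text
A -x high (array([ 0.3603, -0.3243,  0.137 ]), np.float64(0.005509228924738285))
B +x low (array([ 0.4584, -0.3399,  0.0985]), np.float64(0.015914349314353173)) 0.10663654775390306
foot [ 0.426 -0.105  0.008]
end mid [ 0.4093 -0.3321  0.1177] len 0.2527676531289287 elev 25.73325852583976 yaw -94.1958550217479
roll 21.213176518323866 width dir yaw -9.037170731193235
0.186 [ 0.4137 -0.2721  0.0888] high edge [ 0.3647 -0.2643  0.1081] low [ 0.4628 -0.2799  0.0695]
0.235 [ 0.4105 -0.3161  0.11  ] high edge [ 0.3614 -0.3083  0.1293] low [ 0.4596 -0.3239  0.0907]
```

arm_command(
  motion=[-1,-5.5,0,0,-1.8,-10.8,0,0,-1.8,-10.8,0,0,-1.8,-10.8,-3,0,-1.8,-10.8,-6,0,-1.8,-10.8,-8,0,-1.8,-10.8,-9,0,-1.8,-10.8,-9,0],
  claw=1,
)

```text
t: 7.72
ee_pos: [0.398, -0.3158, 0.0763]
tcp_rot: [-2.341, -2.092, 0.0]
ft_force: [-0.5, 0.2, -0.0]
finger_gap: 1.0
finger_force: 0.0
```

```bash
python3 - <<'E'
from m import *
s=read_state(); print(s["t"],s["ee_pos"],s["ft_force"],s["finger_gap"])
o=red(); b=o["side"][0]; print(cv2.boxPoints(cv2.minAreaRect(o["side"][1])).round(1).tolist())
print("tips r=.03",[proj("side",s["ee_pos"]+[dx,0,.03]).round(1) for dx in(-.043,.043)])
cv2.imwrite("pics/c6.png",cv2.resize(b[165:255,195:295,::-1],None,fx=6,fy=6,interpolation=cv2.INTER_CUBIC))
E
```

```text
7.725 [ 0.39799108 -0.31577242  0.07627505] [-0.4523067   0.18264804 -0.04951459] 1.0004532004169406
[[215.0, 212.3000030517578], [216.1999969482422, 209.60000610351562], [254.39999389648438, 226.1999969482422], [253.1999969482422, 228.89999389648438]]
tips r=.03 [array([214.3, 220.1]), array([246.6, 221.4])]
```

View pics/c6.png

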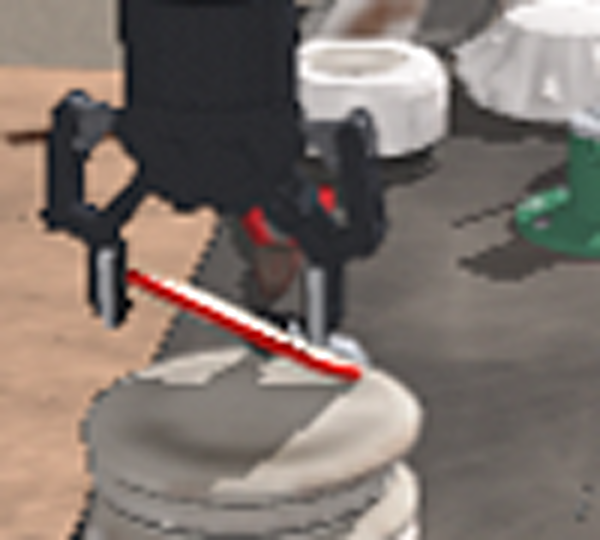

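The side view shows the setup I wanted. The left finger is outside the ticket's high edge, with its tip at (213,219) against the edge at (217,211). The right finger is above the low part of the face, with its tip at about (248,221). I've used all ten views, so from here I work from numbers only. Next I close while rising.

arm_command(
  motion=[0,0,0,0,0,0,0.4,0,0,0,0.8,0],
  claw=0.6,
)

```text
t: 8.3
ee_pos: [0.3986, -0.3167, 0.0857]
tcp_rot: [2.343, 2.091, 0.001]
ft_force: [2.0, 12.5, 17.4]
finger_gap: 0.596
finger_force: 12.1
```

```bash
cat > q.py <<'E'
from m import *
np.set_printoptions(precision=3,suppress=True)
s=read_state(); print(s["t"],s["ee_pos"],s["ft_force"],"gap",s["finger_gap"],s["finger_force"])
o=red()
for n in o:
    c=o[n][1]
    if c is not None: print(n,cv2.contourArea(c),cv2.boxPoints(cv2.minAreaRect(c)).round(1).tolist())
E
python3 q.py
```

```text
8.3 [ 0.399 -0.317  0.086] [ 1.992 12.47  17.372] gap 0.5957342263832581 12.14860270047211
top 2.5 [[306.8999938964844, 254.8000030517578], [307.1000061035156, 253.6999969482422], [315.20001220703125, 255.0], [315.0, 256.20001220703125]]
side 71.0 [[222.39999389648438, 216.1999969482422], [226.10000610351562, 208.89999389648438], [263.3999938964844, 228.1999969482422], [259.70001220703125, 235.5]]
```

arm_command(
  motion=[0,0,0.8,0,0,0,1.4,0,0,0,1.4,0],
  claw=0.45,
)

```text
t: 8.88
ee_pos: [0.3984, -0.317, 0.0995]
tcp_rot: [2.343, 2.091, -0.0]
ft_force: [-0.2, 0.8, -0.2]
finger_gap: 0.45
finger_force: 0.0
```

```bash
python3 q.py
```

```text
8.875 [ 0.398 -0.317  0.1  ] [-0.233  0.837 -0.232] gap 0.44967379108183364 0.009700823084131116
top 2.5 [[305.8999938964844, 252.8000030517578], [306.0, 251.6999969482422], [315.1000061035156, 253.0], [315.0, 254.10000610351562]]
side 62.0 [[223.8000030517578, 215.89999389648438], [225.60000610351562, 211.5], [265.29998779296875, 227.10000610351562], [263.6000061035156, 231.60000610351562]]
```

The post slid about 22 mm toward +x instead of rolling, because the ticket's low corner is blocked by the pile top. So I'll re-cage it fully open and push it farther in +x. Once that corner hangs past the pile's edge it can roll.

arm_command(
  motion=[0,0,3,0,1.2,0,3,0,2.2,0,3,0,2.2,0,1,0,2.2,0,-1,0,2.2,0,-2.3,0,2.2,0,-2.3,0],
  claw=1,
)

```text
t: 9.95
ee_pos: [0.4199, -0.3161, 0.0748]
tcp_rot: [-2.341, -2.091, 0.001]
ft_force: [0.1, -0.2, 0.1]
finger_gap: 1.001
finger_force: 0.0
```

```bash
python3 q.py
```

```text
9.95 [ 0.42  -0.316  0.075] [ 0.051 -0.152  0.1  ] gap 1.0014747704841411 0.0
top 0.0 [[307.0, 253.1999969482422], [307.1000061035156, 252.39999389648438], [315.0, 254.0], [314.79998779296875, 254.8000030517578]]
side 61.0 [[223.1999969482422, 216.1999969482422], [224.8000030517578, 211.8000030517578], [265.5, 226.60000610351562], [264.0, 230.89999389648438]]
```

arm_command(
  motion=[0.8,0,0,0,1.6,0,0,0,2.4,0,0,0,3.2,0,0,0,4,0,0,0],
)

```text
t: 10.78
ee_pos: [0.4611, -0.3166, 0.0761]
tcp_rot: [2.343, 2.092, 0.0]
ft_force: [0.4, 1.2, -0.1]
finger_gap: 0.997
finger_force: 0.0
```

```bash
python3 q.py
```

```text
10.775 [ 0.461 -0.317  0.076] [ 0.352  1.176 -0.056] gap 0.9969113229056368 0.027251278515905142
top 1.0 [[310.0, 241.0], [314.0, 241.0], [314.0, 242.0], [310.0, 242.0]]
side 82.5 [[240.39999389648438, 211.60000610351562], [244.60000610351562, 207.5], [272.0, 236.10000610351562], [267.79998779296875, 240.10000610351562]]
```

It rolled to about 45°: the side-view edge now runs from (242,209) to (270,238). I'll lower a little and start squeezing.

arm_command(
  motion=[0.2,0,-1.5,0,0.2,0,-1.5,0],
)

```text
t: 11.22
ee_pos: [0.4622, -0.3167, 0.0601]
tcp_rot: [-2.343, -2.092, 0.0]
ft_force: [0.0, 0.3, 0.5]
finger_gap: 1.001
finger_force: 0.0
```

arm_command(
  motion=[0,0,0,0,0,0,0.3,0,0,0,0.6,0],
  claw=0.6,
)

```text
t: 11.6
ee_pos: [0.4625, -0.3166, 0.0674]
tcp_rot: [2.343, 2.092, 0.001]
ft_force: [0.6, 0.2, -0.3]
finger_gap: 0.599
finger_force: 0.2
```

```bash
python3 q.py
```

```text
11.6 [ 0.463 -0.317  0.067] [ 0.648  0.168 -0.33 ] gap 0.5987256775900488 0.24952245323220268
top 2.0 [[306.0, 225.0], [307.0, 224.0], [309.0, 226.0], [308.0, 227.0]]
side 65.5 [[258.29998779296875, 219.8000030517578], [262.8999938964844, 218.8000030517578], [272.20001220703125, 258.8999938964844], [267.6000061035156, 260.0]]
```

```bash
sed -i 's/m\[:170\]=0;m\[260:\]=0;m\[:,:205\]=0;m\[:,285:\]=0/m[:190]=0;m[300:]=0;m[:,:205]=0;m[:,300:]=0/' m.py; python3 - <<'E'
from m import *
np.set_printoptions(linewidth=250)
o=red(); t,c=o["side"]; print(cv2.boundingRect(c),cv2.boxPoints(cv2.minAreaRect(c)).round(1).tolist())
h=cv2.cvtColor(t,cv2.COLOR_RGB2HSV).astype(int)
ch=np.full(t.shape[:2],'.'); ch[h[...,2]<60]='#'; ch[(h[...,1]<60)&(h[...,2]>120)]='o'; ch[h[...,2]>215]='W'; ch[((h[...,0]<10)|(h[...,0]>170))&(h[...,1]>110)&(h[...,2]>90)]='R'
for r in range(196,272,1): print(r,''.join(ch[r,225:292]))
t=o["top"][0];h=cv2.cvtColor(t,cv2.COLOR_RGB2HSV).astype(int)
ch=np.full(t.shape[:2],'.'); ch[h[...,2]<60]='#'; ch[(h[...,1]<40)&(h[...,2]>150)]='o'; ch[h[...,2]>215]='W'; ch[((h[...,0]<10)|(h[...,0]>170))&(h[...,1]>110)&(h[...,2]>90)]='R';ch[(h[...,0]>22)&(h[...,0]<45)&(h[...,1]>60)]='a'
for r in range(205,262): print(r,''.join(ch[r,245:345]))
E
```

```text
(260, 219, 13, 42) [[258.29998779296875, 219.8000030517578], [262.8999938964844, 218.8000030517578], [272.3999938964844, 259.70001220703125], [267.79998779296875, 260.70001220703125]]
196 ...W.###.....R..############################.......####........o...
197 ...W.####...RR..###########################........#####...........
198 ...W.#######RR....#########################.......######..oo.......
199 ......#####.RR....########################.........####.oooo.......
200 ......#####.RR.##..#######################.oo.o...#####............
201 ......####.#RR.....#######################..o.....######...........
202 ......#######R.....#######################..o...o.#####............
203 ....W.#######RR....########################.oooo..####.............
204 ......#######.R...##########..#############.oooo..####.............
205 .......######.RR.######............######....ooo.#####.............
206 .......########.#######.........oo..#####....ooo.#####.............
207 .......####......#####..............#####.##.oo..####..............
208 .......#####..########...............####.##.o..
[... 9840 characters left out ...]
.....................oWWWWWoooooooooWWWWWWoo.aa.aaaaa..a.a.......a.a..
256 ...................................................oWWWWWoooooooooooWWWWoo...aa.a...a.a.....a.....a.
257 ....................................................oWWWWWoooooooooooWWoo...a...aaa..a..a...........
258 ....................................................oWWWWWooooooooooooooo..............aaa.....a....
259 .....................................................oWWWoooooooooooooooo...aaa....a..a.............
260 .....................................................ooWWoooooooooooooooo.....a.....................
261 ......................................................ooWoooooooooooooooo.......a...................
```

The maps show that the post dropped off the pile's +x side. The ticket now stands on edge, leaning about 13° against the pile (side view, end edge from (261,219) to (271,260)). In the top view the foot is at (255,225) and the grip at (289,225). The faces are nearly vertical, so I can take it directly by the ticket's upper edge. Next I'll compute the pose.

```bash
python3 - <<'E'
from m import *
np.set_printoptions(precision=4,suppress=True)
F=onz("top",255.3,225.3,.008)
from scipy.optimize import least_squares
# unknown: yaw, elev, roll ; obs: grip px top, rod px, side end corners top(261.5,219.5) bottom (271,260)
def fr(p):
    a,e,r=p; u=np.array([np.cos(e)*np.cos(a),np.cos(e)*np.sin(a),np.sin(e)])
    h=np.cross(u,[0,0,1]);h/=np.linalg.norm(h); v=np.cross(h,u) # h: horizontal right of u ; v up
    y=v*np.sin(r)+h*np.cos(r); return u,y
def res(p):
    u,y=fr(p[:3]); f=F+[p[3],p[4],0]; o=[]
    o+=list(proj("top",f)-[255.3,225.3]); o+=list(proj("top",f+u*.12)-[289.3,224.8])
    o+=list(proj("side",f+u*.258+y*.05)-[261.5,219.3]); o+=list(proj("side",f+u*.258-y*.05)-[271,260]); return o
for r0 in (1.3,1.8):
    s=least_squares(res,[-1.6,.2,r0,0,0]); u,y=fr(s.x[:3]); f=F+[s.x[3],s.x[4],0]
    print("yaw,el,roll",np.degrees(s.x[:3]),"cost",s.cost,"foot",f,"y",y,"n",np.cross(u,y)); print(s.fun.round(1))
    for k in(.186,.235,.258): print(k,"axis",f+u*k,"top",f+u*k+y*.05,"bot",f+u*k-y*.05)
q=read_state();print(q["ee_pos"],q["joint_positions"])
E
```

```text
yaw,el,roll [-87.8331  14.2541  75.9451] cost 4.226450862542659 foot [ 0.4863 -0.0997  0.008 ] y [-0.2517  0.2295  0.9402] n [-0.9671 -0.0964 -0.2354]
[ 0.5  0.4 -0.3 -0.9  0.2  1.8 -0.6 -1.9]
0.186 axis [ 0.4931 -0.2798  0.0538] top [ 0.4805 -0.2684  0.1008] bot [ 0.5057 -0.2913  0.0068]
0.235 axis [ 0.4949 -0.3273  0.0659] top [ 0.4823 -0.3158  0.1129] bot [ 0.5075 -0.3388  0.0189]
0.258 axis [ 0.4957 -0.3496  0.0715] top [ 0.4831 -0.3381  0.1185] bot [ 0.5083 -0.361   0.0245]
yaw,el,roll [-87.8331  14.2541  75.9451] cost 4.2264508625277095 foot [ 0.4863 -0.0997  0.008 ] y [-0.2517  0.2295  0.9402] n [-0.9671 -0.0964 -0.2354]
[ 0.5  0.4 -0.3 -0.9  0.2  1.8 -0.6 -1.9]
0.186 axis [ 0.4931 -0.2798  0.0538] top [ 0.4805 -0.2684  0.1008] bot [ 0.5057 -0.2913  0.0068]
0.235 axis [ 0.4949 -0.3273  0.0659] top [ 0.4823 -0.3158  0.1129] bot [ 0.5075 -0.3388  0.0189]
0.258 axis [ 0.4957 -0.3496  0.0715] top [ 0.4831 -0.3381  0.1185] bot [ 0.5083 -0.361   0.0245]
[ 0.4624 -0.3167  0.0672] [ 0.8862  0.6067 -0.513   1.8582  0.4084  0.7821  0.0416]
```

arm_command(
  motion=[1,0,0,6,2.2,0,0,12,2.2,0,0,12,2.2,0,0,12],
)

```text
t: 12.5
ee_pos: [0.4786, -0.3172, 0.0657]
tcp_rot: [-2.109, -2.317, 0.01]
ft_force: [-10.7, -0.2, 2.9]
finger_gap: 0.601
finger_force: 5.3
```

arm_command(
  motion=[0,0,0,0,0,0,0,0,0,0,0,0,0,0,0,0],
  claw=0,
)

```text
t: 13.0
ee_pos: [0.4887, -0.317, 0.0689]
tcp_rot: [2.106, 2.321, 0.006]
ft_force: [5.5, 0.0, 4.4]
finger_gap: 0.063
finger_force: 61.1
```

```bash
python3 q.py
```

```text
13.0 [ 0.489 -0.317  0.069] [5.525 0.009 4.421] gap 0.06270491171516665 61.05355203151703
top 8.0 [[307.0, 223.0], [314.0, 223.0], [314.0, 225.0], [307.0, 225.0]]
side 68.5 [[264.0, 260.0], [264.0, 219.0], [266.0, 219.0], [266.0, 260.0]]
```

Gripped by the faces: the gap is about 5 mm and the ticket is now vertical in the side view. I'll lift and see how the post hangs.

arm_command(
  motion=[0,0,5,0,0,0,10,0,3,2,14,0,6,6,14,0,8,10,14,0,8,10,14,0,8,10,14,0],
)

```text
t: 14.08
ee_pos: [0.5639, -0.217, 0.2066]
tcp_rot: [-2.111, -2.326, 0.002]
ft_force: [0.2, -0.8, -1.5]
finger_gap: 0.054
finger_force: 64.3
```

```bash
cat > map.py <<'E'
import sys
from h import *
def cmap(n,r0,r1,c0,c1,k=2):
    t=np.mean([camera(n) for _ in range(k)],axis=0).astype(np.uint8); h=cv2.cvtColor(t,cv2.COLOR_RGB2HSV).astype(int)
    H,S,V=h[...,0],h[...,1],h[...,2]
    ch=np.full(V.shape,'.'); ch[V<60]='#'; ch[(S<45)&(V>140)]='o'; ch[(S<45)&(V>205)]='W'; ch[((H<10)|(H>170))&(S>110)&(V>90)]='R'; ch[(H>60)&(H<95)&(S>70)]='g'
    print(n,c0)
    for r in range(r0,r1): print(r,''.join(ch[r,c0:c1]))
    return t
E
python3 - <<'E'
from map import *
s=read_state(); print(s["t"],s["ee_pos"],s["tcp_rot"],s["ft_force"],s["moment"],s["finger_gap"],s["joint_positions"])
p=s["ee_pos"]; print(proj("side",p+[0,0,.03]),proj("top",p+[0,0,.03]))
cmap("side",130,240,240,320); cmap("top",185,260,190,320)
E
```

```text
14.075 [ 0.56390824 -0.21703171  0.20664796] [-2.11126520e+00 -2.32584796e+00  1.81408714e-03] [ 0.21017848 -0.83420258 -1.51975549] [-0.30387729  0.01572227 -0.04485272] 0.054320067893118745 [ 0.72123098  0.53371612 -0.64730508  1.56692434  0.34237816  1.15764352
  0.09846957]
[295.66598581 164.91544846] [292.38584193 191.5282612 ]
side 240
130 ooooooooooooooooooooo...oWooooooooooooooo.###############################.oooooo
131 ooooooooooooooooooooo....oooooooooooooooo.###############################.oooooo
132 oooooooooooooooooooooo....ooooooooooooo.#.###############################..ooooo
133 oooooooooooooooooooWooo...oooooooooooo.....##############################...oooo
134 .................ooWoooo.oooooooooo.#.......###########################.......oo
135 oooooooooooooo...oWWooooooooooo....##.......###########################o........
136 ooooooooooooooooooooooooooooooooo.####.....oo.########################........##
137 ooooooooooooooooooooooooooo.oooooo.####....oWo#######################........###
138 oooooooooooooooooooooooooo...ooooo.####...#ooo.#####################.oo.
[... 18026 characters left out ...]
.........................
255 .............RRRRRRRRRRRR.......................................................oo................................................
256 ..................RRRRRRRR.....................................................ooo.....##.........................................
257 .......................RRR......................................................oo......#.........................................
258 ........................RRR.....................................................o.................................................
259 .......................RRRR....................................................ooo................................................
```

```bash
cat > fit.py <<'E'
from h import *
from scipy.optimize import least_squares
def fit(foot,grip,eu,el,x0=None):
    def fr(p):
        a,e=p[:2]; u=np.array([np.cos(e)*np.cos(a),np.cos(e)*np.sin(a),np.sin(e)]); h=np.cross(u,[0,0,1]); h/=np.linalg.norm(h); return u,np.cross(h,u)
    def res(p):
        u,y=fr(p); f=p[2:5]
        return np.r_[proj("top",f)-foot,proj("top",f+.12*u)-grip,proj("side",f+.258*u+.05*y)-eu,proj("side",f+.258*u-.05*y)-el]
    s=least_squares(res,[-1.5,.3,.55,.0,.1] if x0 is None else x0); u,y=fr(s.x)
    print("yaw,el",np.degrees(s.x[:2]).round(1),"foot",s.x[2:].round(4),"grip",(s.x[2:]+.12*u).round(4),"end",(s.x[2:]+.258*u).round(4),"res",s.fun.round(1)); return s.x,u,y
E
python3 - <<'E'
from fit import *
x,u,y=fit([228,203.3],[263,200.2],[297,161.7],[297,199.3])
p=read_state()["ee_pos"]; print("tcp in post frame: along",(p-x[2:])@u,"y",(p-x[2:])@y)
E
```

```text
yaw,el [-83.7  17.5] foot [ 0.5418 -0.0131  0.1276] grip [ 0.5543 -0.1269  0.1636] end [ 0.5687 -0.2578  0.205 ] res [ 0.1  0.8 -0.1 -1.4 -0.2  0.  -0.4  0.1]
tcp in post frame: along 0.2204009157125184 y 0.0137681651403481
```

The post hangs at 17.5° elevation, with its foot at (0.542,−0.013,0.128). I'll line it up with the socket wall, using the fixed socket as the stop that turns the post upright in the pads.

arm_command(
  motion=[3.5,0,0,0,3.5,0,-4,0,3.5,0,-8,0,3,4,-8,0,2.6,7.5,-8,0,2.6,8.5,-8,0,2.6,8.5,-8,0],
)

```text
t: 15.15
ee_pos: [0.5904, -0.132, 0.1272]
tcp_rot: [2.112, 2.326, -0.0]
ft_force: [-0.1, 0.0, -2.1]
finger_gap: 0.054
finger_force: 118.0
```

```bash
python3 - <<'E'
from map import *
s=read_state(); print(s["t"],s["ee_pos"],s["ft_force"],s["finger_gap"])
cmap("top",190,212,188,245); cmap("side",185,200,285,312,1)
E
```

```text
15.15 [ 0.59035212 -0.1320331   0.12717476] [-0.14962343  0.03188695 -2.06536136] 0.05420669378202233
top 188
190 .....gggggg..............................................
191 o..ggggggggggg..........................................o
192 oo..gggggggggggg.......................................oW
193 oooo....ggggggggg.................oooooooo.............oW
194 oooooooo.ggggggggg..........ooooooooooooWoo.............o
195 oWWWWWoo.gggggggg..ooooooooooooooWWWWWWWWWo.........#....
196 WWWWWWoo...ggggg.ooooooooooWWWWWWWWWWWWWooo..............
197 WWWWWoo..oo.ggggoooWWWWoooWWWWWWoooooooooo...............
198 WWoooo..oooo.gg.ooWWWWoooooooooooooooo...................
199 Wooo...ooWoo.gg.ooooooooooooooo..........................
200 Woo....oWWWo.gg..ooooo...................................
201 Wo....ooWWWo..g...o......................................
202 oo....oWWWoo....ggg......................................
203 o..oooWWWWoo.....ggggg........o.o........................
204 o.oooWWWWWo........ggg...................................
205 .ooWWWWWWoo.........gg..................................
[... 162 characters left out ...]
.........................
209 gg.......................................................
210 ggggg....................................................
211 gggggg...................................................
side 285
185 .....oWWWWooooo.#.o.RR..#RR
186 #.##..oooooWWoo...o.RRo..RR
187 .#.#.....oooo....oo.RR..RRR
188 .....gggg....####.o.RR.RRRR
189 .....gggggg..####.o.RRRRRRR
190 .....ggggggg.####.o.RRRRRR.
191 .....gggggggg####.o.RRR...o
192 .....gggggggg####.o.RR...RR
193 ..##.gggggggg..#g.o.RRR....
194 ###..ggggggggoo.g.o.RR.....
195 .....gggggggggggg.o.RR.....
196 ..g..gggggggggggg.o.RR.....
197 gggggggggggggggggoo.RR.....
198 .ggggggggggggggggoo.R......
199 ggggggggggggggggg.o.RRgg...
```

```bash
python3 - <<'E'
from h import *
for z in(.03,.045,.07): print(z,proj("top",[.5625,.1145,z]),onz("top",204.6,198.4,z),onz("top",192.6,201,z))
E
```

```text
0.03 [194.71497586 202.60100175] [0.57794971 0.08072977 0.03      ] [0.56808663 0.12210938 0.03      ]
0.045 [193.87787881 201.8350209 ] [0.57512878 0.07810151 0.045     ] [0.56537393 0.11902703 0.045     ]
0.07 [192.44162676 200.52078672] [0.57042723 0.07372108 0.07      ] [0.56085277 0.11388977 0.07      ]
```

arm_command(
  motion=[-0.75,0,-1,0,-0.75,0,-1,0,-0.85,0.8,-1,0,-0.9,1.5,-1,0,-1.0,2.2,-0.8,0],
)

```text
t: 15.92
ee_pos: [0.5809, -0.113, 0.1197]
tcp_rot: [2.111, 2.32, -0.005]
ft_force: [1.7, -16.6, 3.2]
finger_gap: 0.052
finger_force: 118.6
```

```bash
python3 - <<'E'
from map import *
s=read_state(); print(s["t"],s["ee_pos"],s["ft_force"],s["moment"],s["finger_gap"])
cmap("top",192,204,188,245)
E
```

```text
15.925 [ 0.58091096 -0.11303564  0.11973468] [  1.70724241 -16.63667429   3.18675372] [-4.15501063 -0.25637428  0.1035347 ] 0.05151717615617531
top 188
192 .o..gggggggggggg.........................................
193 oooo....ggggggggg........................................
194 oooooooo.ggggggggg................................ooo....
195 ooWWWWoo.gggggggg.................................oooo...
196 WWWWWWoo...ggggg.ooo..........ooooooo.............oWoo...
197 WWWWWoo..oo.gggg.oooo...ooooooooooooo.............ooo....
198 WWoooo..oooo.gg..ooooooooooooWWWWWWWo....................
199 Wooo...ooWoo..ooooooooooWWWWWWWWWWWoo....................
200 Woo....oWWWoooooooooWWWWWWWoooooooooo....................
201 Wo....ooWWWoooWWWooooooooooooooooo.......................
202 oo....oWWWoooooooooooooo..oo.............................
203 o..oooWWWWoo.ooooo.......................................
```

arm_command(
  motion=[-0.05,0.6,0.6,0,-0.1,1.2,1.5,0,-0.2,1.9,2.6,0,-0.3,2.6,3.7,0],
)

```text
t: 16.52
ee_pos: [0.5781, -0.0884, 0.1574]
tcp_rot: [2.112, 2.317, -0.006]
ft_force: [1.5, -8.8, 2.9]
finger_gap: 0.052
finger_force: 118.6
```

```bash
python3 - <<'E'
from map import *
s=read_state(); print(s["t"],s["ee_pos"],s["ft_force"],s["moment"],s["finger_gap"])
cmap("top",194,206,190,245); cmap("side",140,196,290,318,1)
E
```

```text
16.525 [ 0.5780542  -0.08843193  0.15743164] [ 1.45670141 -8.82816933  2.87353464] [-2.40310795 -0.13103208  0.01767944] 0.052401692152451974
top 190
194 oooooo.ggggggggg.......................................
195 WWWWoo.gggggggg..............oo........................
196 WWWWoo...ggggg..oo.....ooooooooo.......................
197 WWWoo..oo.gggg.oooooooooooooWWWo.......................
198 oooo..oooo.....ooooooooWWWWWWWoo.......................
199 oo...ooWoooooooooooWWWWWWWoooooo.......................
200 o....oWWWooooooooooWWooooooooo.........................
201 ....ooWWooooWoooooooooooo..............................
202 ....oWWWoooooooo.ooo...................................
203 .oooWWWWoo.ooo................o........................
204 oooWWWWWo.........gg........o..........................
205 oWWWWWWo..........gg...................................
side 290
140 ##########################..
141 .#########################..
142 .#######################....
143 .######################.o...
144 o..####################oo...
145 oo.####################o....
146 oo.################
[... 926 characters left out ...]
RR.....
175 ooooWWWo..o.RRRRRRRRRRR.....
176 oooooWW...o.RRRRRRRRRRR.....
177 oooooWW.#.o.RRRRRRRRRRR.....
178 oooooWW.#.o.RRRRRRRRRRR.ooo.
179 oooooWo#..o.RRRRRRRRRRRR.ooo
180 ooooo.###.o.RRRRRRRRRRRR.ooo
181 ooooo.###.o.RRRRRRRRRRRR....
182 ooooo.#...o.RRRRRRRRRRRR....
183 oooo..#..oo.RRRRRRRRRRRR....
184 WWWoo####.o.RRRRRRRRRRRR....
185 oWWWo.###.o.RRRRRRRRRRRR....
186 .oooo.###.o.RRRRRRRRRRRR....
187 ..oo..#.#.o.RRRRRRRRRRRR....
188 gggg.....oo.RRRRRRRRRRRR....
189 gggg......o.RRRRRRRRRRR.....
190 gggg....g..RRRRRRRRRR.......
191 gggg..o.g..RRR.R.....o......
192 ggggg.o.g.RRR........R......
193 ggggg...g.RR...............#
194 ggggggggg.R.g#...........###
195 ggggggggggggg............#.#
```

arm_command(
  motion=[-0.1,1.1,1.1,0,-0.2,2.2,2.1,0,-0.35,3.3,3.1,0,-0.5,4.5,4.0,0,-0.65,5.8,4.8,0,-0.8,7.1,5.5,0,-0.95,8.5,6.1,0,-1.1,9.9,6.7,0],
)

```text
t: 17.68
ee_pos: [0.5661, 0.0163, 0.2233]
tcp_rot: [-2.112, -2.326, 0.0]
ft_force: [0.0, -6.7, -4.7]
finger_gap: 0.054
finger_force: 117.6
```

```bash
python3 - <<'E'
from map import *
s=read_state(); print(s["t"],s["ee_pos"],s["ft_force"],s["moment"],s["finger_gap"])
cmap("side",135,205,285,318,1)
E
```

```text
17.675 [0.56607933 0.01631376 0.22332445] [ 0.02375073 -6.67431657 -4.71433513] [-1.61779583 -0.13021001  0.00959037] 0.05382195410879168
side 285
135 oWWWWWWW.##.o.RR..#.ooooooooooooo
136 oooooooo.##.o.RR..#.o............
137 oooooooo.##.o.RR..#.ooooooooooooo
138 oooooooWo##.o.RR..#.ooooooooooooo
139 oooooooWo##.ooRR..#.ooooooooooooo
140 oooooooo.##.ooRR...oooooooooooooo
141 oooooooo.##.oo.R...oooooooooooooo
142 ooooooooo...oo.R...oooooooooooooo
143 oooooooooo...o.R.oooooooooooooooo
144 oooooooooo...o.R.Wooooooooooooooo
145 oooooooooooooo.R.oooooooooooooooo
146 ooooo.oooooooo.R.oooooooooooooooo
147 ooooo.oooooooo.RRoooooooooooooooo
148 ooooo.oooooooo.RR.ooooooooooooooo
149 oooooooooooooo.R.oooooooooooooooo
150 oooooooooooooo.R.ooooo.....oWWooo
151 oooooooooo.ooo.R..oo...........WW
152 oooooooooo.#.o.R..ooo.........ooo
153 oooooooooo.#.o.R..oooWWoooWWoWWW.
154 oooooooooo.#..RR..oo.RoooWWWWWWoo
155 oooooooooo.#..RR..oo.RoWWoooooooo
156 oooooooooo.#..RR..oo.RoWo......oo
157 oooooooooWW...RR..oo.R........ooo
158 oooooooooWWoo.RR..ooRR........ooo
159 ooooooooooo...R...ooRR........ooo
160
[... 1006 characters left out ...]
o.RRRRRRRRRR....
187 .#..#.......ooo...RRRRRRRRRRR....
188 .....ggg..oo...gggRRRRRRRRRRR....
189 .....ggg..oo.gggg.RRRRRRRRRR.....
190 .....ggg..o.ggggg.RRRRRRRR.......
191 .....ggg.oo..gggg...RR....o......
192 .....ggg..o.gggggg.......RR......
193 ..##.gggg..gggggg...............#
194 ###..ggggggggggggg#...........###
195 .....ggggggggggggg............###
196 ..g..ggggggggggggg............#..
197 gggggggggggggggggggg..........##.
198 .ggggggggggggggggggg.............
199 gggggggggggggggggggggggg........#
200 ggggggggggggggggggggggggg........
201 ..gggggggggggggggggggggggg.......
202 ..gggggggggggggggggggggggg.......
203 gggggggggggggggg...gggggg........
204 gggggggggggggggg..ogggggg........
```

arm_command(
  motion=[-0.15,1.3,0.3,0,-0.3,2.7,0.6,0,-0.45,4.1,0.9,0,-0.6,5.5,1.0,0,-0.75,6.8,1.1,0,-0.9,8.0,1.1,0,-1.0,9.2,1.0,0,-1.0,9.2,1.0,0],
)

```text
t: 18.73
ee_pos: [0.5557, 0.1088, 0.2327]
tcp_rot: [-2.109, -2.327, 0.0]
ft_force: [-0.4, -3.2, -1.5]
finger_gap: 0.058
finger_force: 118.1
```

```bash
python3 - <<'E'
from map import *
s=read_state(); print(s["t"],s["ee_pos"],s["ft_force"],s["moment"],s["finger_gap"],s["joint_positions"])
cmap("side",110,200,284,310,1); cmap("top",170,215,175,235,1)
E
```

```text
18.725 [0.55569652 0.10880933 0.23270983] [-0.39172022 -3.16370206 -1.48035806] [-1.01238023  0.02894105 -0.01172612] 0.05784656181507176 [ 0.20669765  0.45651029 -0.68209863  1.6259422   0.30537687  1.1693495
 -0.44787852]
side 284
110 ..oo.################.oo..
111 ..oo.###############.ooo..
112 .oooo.##############.ooo.#
113 #.oooo.#####..####...oo..#
114 ##.oooo.###.o.####ooooo.##
115 ##.oooo.###ooo.###.ooo.###
116 ###.ooo.###.oo.###.oo.####
117 ####.oo.###.oo.###.o.#####
118 .####.o.###.o.####.o.####.
119 .#####..###.R.####..####.o
120 o.#########RRR#########.oo
121 oo.########.RR.########.oo
122 ooo..######.RRR########.oo
123 ooooo...###..RR###.....ooo
124 ooooooo.###..RRR#.oooooooo
125 ooooooo.##..oRRR#.oooooooo
126 ooooooo.##.oo.RR#.oooo.ooo
127 ooooooo.#..oo.RR#.ooo.oooo
128 ooooooo.#..oo.RR#.oooooooo
129 ooooooo.#...o.RR#.ooo.oooo
130 ooooooo.#...o.RR#.ooo.oooo
131 ooooooo.#.o.o.RR#.ooo.oooo
132 ooooooo.#...o.RR#.ooo.oooo
133 oooooooo...oo.RR#.oooooooo
134 oooooooo...ooRR..oooo.oooo
135 ooWWWWWWWooooRR.ooooo.oooo
136 oooooooooo..oRR...........
137 oooooooooo..oRR.oooooooooo
[... 4155 characters left out ...]
........oWWoo.........ggg..........o..............
205 ..................ooWoo........gggg.........................
206 ...................oooo........g.gg.........................
207 ...................ooo......................................
208 ............................................................
209 ............................................................
210 ...........................g................................
211 ............................................................
212 ............................................................
213 ............................................................
214 ............................................................
```

The post is nearly upright: in the side view the grip is at (295.5,162) and the foot at about (294.5,193). In the top view the ticket's top edge runs from (185,187.7) to (209.7,186.5). I'll fit the tilt.

```bash
cat > fit2.py <<'E'
from h import *
from scipy.optimize import least_squares
def frame(a,e):
    d=np.array([np.cos(a),np.sin(a),0]); z=np.array([0,0,1.]); return d*np.cos(e)+z*np.sin(e), -d*np.sin(e)+z*np.cos(e)
def fit(obs,x0):  # obs: (cam,along,ylat,u,v)
    def res(p):
        u,y=frame(p[0],p[1]); return np.concatenate([[0]]+[(proj(c,p[2:]+s*u+t*y)-[U,V])[~np.isnan([U,V])] for c,s,t,U,V in obs])
    s=least_squares(res,x0,loss="soft_l1"); u,y=frame(*s.x[:2])
    print("yaw,el",np.degrees(s.x[:2]).round(1),"foot",s.x[2:].round(4),"end",(s.x[2:]+.258*u).round(4),"res",res(s.x)[1:].round(1)); return s.x,u,y
E
python3 - <<'E'
from fit2 import *
n=np.nan
obs=[("side",0,0,294.7,193.3),("side",.12,0,295.5,162.2),("top",.258,.05,n,187.7),("top",.258,.05,185,n),("top",.258,-.05,209.7,186.5),("side",.258,-.05,n,119.3)]
for o in (obs,obs[:-1]):
    x,u,y=fit(o,[-1.46,1.5,.56,.08,.04])
p=read_state()["ee_pos"]; print("P rel",(p+[0,0,.03]-x[2:])@u,(p+[0,0,.03]-x[2:])@y)
E
```

```text
yaw,el [-88.1  99.5] foot [0.5592 0.0195 0.0588] end [0.5577 0.062  0.3133] res [-0.7  3.4 -0.4 -0.7 -0.1 -8.2  1.6 -0.9 -0. ]
yaw,el [-86.   82.6] foot [0.5579 0.096  0.0437] end [0.5602 0.0627 0.2996] res [-0.6  0.1 -0.1  0.2 -0.5 -8.5  3.  -0.1]
P rel 0.21563833027960994 0.04050639632783949
```

```bash
python3 - <<'E'
from fit2 import *
p=read_state()["ee_pos"]
def res(q,full=False):
    u,y=frame(q[0],q[1]); f=q[2:5]; P=lambda c,s,t:proj(c,f+s*u+t*y)
    r=[*(P("side",0,0)-[294.7,193.3]),*(P("side",.12,0)-[295.5,162.2]),*(P("top",.258,-.05)-[209.7,186.5]),
       P("side",.258,-.05)[1]-119.3]
    m=f+u*(.068-f[2])/u[2]; r.append((m[1]-.0825)*1e3/3)
    return np.array(r)
s=least_squares(res,[-1.46,1.5,.56,.08,.04]); u,y=frame(*s.x[:2])
print(np.degrees(s.x[:2]),s.x[2:],s.fun.round(1)); print((p+[0,0,.03]-s.x[2:])@u,(p+[0,0,.03]-s.x[2:])@y)
for e in (80,85,90,95):
    r=least_squares(lambda q:res([q[0],np.radians(e),*q[1:]]),[-1.46,.56,.08,.04]); print(e,r.cost,r.fun.round(1),r.x.round(3))
E
```

```text
[-90.68128495  88.24458272] [0.55993689 0.07915317 0.05370674] [-0.1 -1.   0.2 -2.5 -0.9  0.   3.2 -1.3]
0.208107407673232 0.03532839630305853
80 59.126475673571136 [ 0.  -3.9  0.2 -3.4  5.3  0.4  6.2  4.9] [-1.567  0.56   0.099  0.058]
85 17.285854986798643 [-0.  -2.1  0.2 -2.9  1.6  0.2  4.2  1.1] [-1.579  0.56   0.087  0.055]
90 11.965107935778423 [-0.1 -0.4  0.2 -2.2 -2.2 -0.   2.7 -2.5] [-1.583  0.56   0.075  0.053]
95 40.422972272216555 [-0.3  1.4  0.1 -1.3 -6.  -0.3  1.8 -6.1] [-1.579  0.56   0.063  0.051]
```

Elevation is about 88°, which is good enough. I'll lift it clear, turn the pin to the keyway heading (about 135°) and move over the mouth.

arm_command(
  motion=[0,-1,2,0,0,-1,5,0,-0.5,0,5,10,-1,1,5,20,-1.5,2,5,30,-2.1,3.2,5,39.5,-2.1,3.2,5,39.5,-2.1,3.2,5,39.5],
)

```text
t: 19.82
ee_pos: [0.5355, 0.1391, 0.283]
tcp_rot: [-1.208, -2.9, -0.001]
ft_force: [0.2, -0.1, -2.9]
finger_gap: 0.053
finger_force: 118.0
```

```bash
python3 - <<'E'
from map import *
s=read_state(); print(s["t"],s["ee_pos"],s["tcp_rot"],s["ft_force"],s["finger_gap"],s["joint_positions"][6])
print([ (z,proj("side",[.562,.1145,z]).round(1),proj("top",[.562,.1145,z]).round(1)) for z in(.07,.1,.13,.22)])
cmap("side",115,196,280,316,2); cmap("top",180,212,176,216,2)
E
```

```text
19.825 [0.53551119 0.13912449 0.28297352] [-1.20766547e+00 -2.89969731e+00 -8.40939019e-04] [ 0.18437432 -0.06226762 -2.94582847] 0.05284412035619426 0.1253224004554958
[(0.07, array([295.6, 184.8]), array([192.4, 200.7])), (0.1, array([295.8, 176.9]), array([190.6, 199. ])), (0.13, array([296.1, 168.8]), array([188.8, 197.3])), (0.22, array([297. , 143.9]), array([182.6, 191.7]))]
side 280
115 oooooo.###...ooooooooooooo.RR.oooooo
116 oooooo.###..oooooooooooooo.RR.oooooo
117 oooooo...#..oooooooooooooo.RRooooooo
118 ooooooo.....oooooooooooooo.R.ooooooo
119 ooooooo.oooooooooooooooooo.R.ooooooo
120 oooooooR.ooooooooooooooooo.R.ooooooo
121 ooooooo..oooooooooooooooooRR.ooooooo
122 oooooooRR..oooooooooooooooRR.ooooooo
123 ooooooo.RRRR..ooooooooooo.RR.ooooooo
124 oooooooooo.RRRR..oooooooo.RR.ooooooo
125 ooooooooooooo.##RR..ooooo.RR.ooooooo
126 oooooooooooooo.###.RRR.oo.RR.ooooooo
127 oooooooooooooo.####.RRRR.RRR.ooooooo
128 oooooooooooooo..###..o.RRRR.oooooooo
129 ooooooooooooooo....oooooo.R.oooooooo
130 oooooooooooooo..ooooooooo.oooooooooo
131 oooooooooooooo..ooooooooo.oooooooooo
132 ooooo
[... 3362 characters left out ...]
WWWoo...ggggg.ooo........
197 ....#####..oWWWWWoo..oo.gggg.ooo........
198 .....####..oWWoooo..oooo.ggg............
199 ...........ooooo...ooWoo.gggg...........
200 ............oo.....oWWWo.ggggg...g......
201 ......g...........ooWWWo..gggggggg......
202 .....gg.o.........oWWWoo...ggggggg......
203 .......ooo.....oooWWWWoo....gggggg......
204 .......ooo....oooWWWWWo....g.ggggg......
205 .......o....oooWWWWWWoo.......g.gg......
206 .....gg.ggg.ooWWWWWWoo..........gg......
207 .....ggggggg.oooooooo..........g........
208 .....ggg.ggg.ooooo......................
209 ..........gggg..........................
210 .......oo..ggggg........................
211 .......oo..gggggggg.....................
```

arm_command(
  motion=[0.6,-0.8,0,0,0.6,-0.8,0,0,0.6,-0.8,0,0],
)

```text
t: 20.4
ee_pos: [0.5413, 0.1312, 0.283]
tcp_rot: [-1.203, -2.902, -0.0]
ft_force: [-0.2, -0.6, -1.7]
finger_gap: 0.057
finger_force: 118.0
```

```bash
cat > dif.py <<'E'
from h import *
def dmap(n,r0,r1,c0,c1,k=3):
    ref=cv2.imread(f"pics/{n}0.png")[:,:,::-1].astype(float)
    t=np.mean([camera(n) for _ in range(k)],axis=0); d=(t-ref).mean(2); a=np.abs(t-ref).max(2)
    print(n,c0)
    for r in range(r0,r1): print(r,''.join('.' if a[r,c]<22 else ('R' if t[r,c,0]-t[r,c,1]>60 else('#' if t[r,c].mean()<60 else('+' if d[r,c]>0 else '-'))) for c in range(c0,c1)))
    return t
E
python3 - <<'E'
from dif import *
s=read_state(); print(s["t"],s["ee_pos"],s["ft_force"])
dmap("side",136,200,282,312); dmap("top",186,216,172,212)
E
```

```text
20.4 [0.54131737 0.13119428 0.28298533] [-0.21191203 -0.63596651 -1.71472798]
side 282
136 ..............--..............
137 ................+.............
138 .............--++.............
139 ............-#-++--...........
140 ...........-#######-..........
141 ...........-#######...........
142 ...........-#######...........
143 ...........-#######-..........
144 ...........-#######...........
145 ...........-#######...........
146 ...........-#######-..........
147 ...........-#######...........
148 ...........-######-...........
149 ...........-######............
150 ...........-######-...........
151 ...........-#####-............
152 ............-----.............
153 ............----..............
154 ............----..............
155 ............----..............
156 .............---..............
157 ............----..............
158 ............----..............
159 ............---...............
160 .............--...............
161 .............--...............
162 ............-.................
163 ...........--.................
164 ...........--.+..............
[... 1884 characters left out ...]
----.....................
201 +.+....--......---.+....................
202 ++.....---.....---......................
203 ++++....---...---.......................
204 +++++...---.............................
205 ++++++..----............................
206 +++++...-----...........................
207 +++++++.-----...........................
208 +++++++..-----..........................
209 +++++++..-----..........................
210 ++++++++.------.........................
211 ++++++++..------........................
212 +++++++++.-------.......................
213 +++++++++..------.......................
214 +++++++++..-------......................
215 ++++++++++..-------.....................
```

The diff maps give the numbers. The foot sits about 4 mm low in x and 7 mm high in y relative to the mouth, and the post leans about 4° in the ticket plane. I'll correct for the foot first and dip it into the flare.

arm_command(
  motion=[0.45,-0.75,0,0,0.45,-0.75,-1,0,0.45,-0.75,-2,0,0.45,-0.75,-2.6,0,0.45,-0.75,-3.2,0,0.45,-0.75,-3.6,0],
)

```text
t: 21.45
ee_pos: [0.5486, 0.1276, 0.2568]
tcp_rot: [1.197, 2.892, 0.012]
ft_force: [-14.0, -3.2, 83.6]
finger_gap: 0.049
finger_force: 131.4
```

```bash
python3 - <<'E'
from dif import *
s=read_state(); print(s["t"],s["ee_pos"],s["ft_force"],s["moment"])
dmap("side",148,195,284,308); dmap("top",188,210,178,206)
E
```

```text
21.45 [0.54857602 0.12761955 0.25678949] [-14.0113578   -3.24282027  83.57310185] [-2.64585505  4.65067296 -0.32791959]
side 284
148 ...........-######......
149 ..........-#######......
150 ..........-#######......
151 ..........-#######......
152 ..........-#######......
153 ..........-#######......
154 ..........-#######......
155 ..........-#######......
156 ..........-######-......
157 ..........-######-......
158 ..........-######.......
159 ..........--###--.......
160 ...........----.........
161 ............-...........
162 ............-...........
163 ........................
164 .............+..........
165 ...........----.........
166 ...........-----........
167 ...........----.........
168 ...........----.........
169 ...........----.........
170 ..........----..........
171 ...........---..........
172 ..........-----.........
173 ..........-----.........
174 ..........-----.........
175 ..........-----.........
176 ........-----++.........
177 .........----++R........
178 ..........---+++........
179 ..........---+++........
180 ..........---...........
181 ..........
[... 425 characters left out ...]
.......
189 ++++..-##---................
190 .+++.-##-----...............
191 .....---------..............
192 -....----------.............
193 --....-----##---............
194 ---...----####--............
195 ----...---####--............
196 -----..---###---.+++........
197 ------..--------.+++........
198 -------..------.+++.........
199 .-------..----..............
200 ..-------....+++.-..........
201 ..-------...+++.---.........
202 +.--------.+++.-----........
203 +.--------.++..------.......
204 ++--------.....------.......
205 ++.--------.....-----.......
206 ++.----------....---........
207 ++.----------...............
208 +++----------...............
209 +++.----------..............
```

That was 84 N on the rim, so back up at once and re-measure, using the pin as the marker.

arm_command(
  motion=[0,0,1.6,0,0,0,1.6,0,0,0,1.6,0],
)

```text
t: 22.12
ee_pos: [0.5453, 0.1235, 0.2617]
tcp_rot: [-1.201, -2.901, 0.002]
ft_force: [-0.0, 0.3, -2.7]
finger_gap: 0.053
finger_force: 118.0
```

```bash
python3 - <<'E'
from dif import *
s=read_state(); print(s["t"],s["ee_pos"],s["ft_force"],s["moment"],s["tcp_rot"])
for z in(.08,.11): print(z,proj("side",[.562,.1145,z]),proj("top",[.562,.1145,z]))
dmap("side",142,190,284,308); dmap("top",186,210,178,206)
E
```

```text
22.125 [0.545309   0.12345755 0.26171674] [-0.01458068  0.25040882 -2.73682915] [-0.00808185  0.04156539 -0.00629737] [-1.20132477e+00 -2.90100598e+00  1.82498242e-03]
0.08 [295.65353663 182.21355554] [191.8453477  200.12716093]
0.11 [295.93041935 174.22637109] [190.02317255 198.46324957]
side 284
142 .............----.......
143 ............----........
144 ............----........
145 ............----........
146 ..........-##----#-.....
147 ..........-#######-.....
148 ..........-#######......
149 ..........-#######......
150 ..........-######-......
151 ..........-######-......
152 ..........-######-......
153 ..........-######-......
154 ..........-######-......
155 ..........-######.......
156 .........-#######-......
157 .........-#######.......
158 ..........--###--.......
159 ............---.........
160 ............-...........
161 ............-...........
162 ........................
163 ........................
164 ............++..........
165 ..........----..........
166 ...........----.........
167 ...........----.........
168 ..........-----.........
169 ..........----
[... 690 characters left out ...]
.......
189 -.+++..--#--................
190 -.....--------..............
191 --...---------..............
192 ---..----------.............
193 ------------#---............
194 -----.-----###--............
195 ----------####--............
196 -----------##---.+++........
197 ----------------.++.........
198 ---------------.+++.........
199 .-------------..+...........
200 ..---------..+++............
201 +.---------.+++.---.........
202 +.---------+++.-----........
203 ++.--------.+..------.......
204 ++.---------....-----.......
205 ++.-----------...----.......
206 ++.-----------...---........
207 +++------------.............
208 +++------------.............
209 +++------------.............
```

arm_command(
  motion=[0.45,0.65,0.2,0,0.45,0.65,0,0,0.45,0.65,-0.4,0,0.45,0.65,-0.8,0,0.45,0.65,-1.0,0],
)

```text
t: 23.05
ee_pos: [0.5501, 0.1301, 0.2526]
tcp_rot: [-1.202, -2.902, 0.001]
ft_force: [-0.1, -0.0, -2.4]
finger_gap: 0.054
finger_force: 118.0
```

arm_command(
  motion=[0,0,-0.4,0,0,0,-0.7,0,0,0,-0.7,0],
)

```text
t: 23.42
ee_pos: [0.5502, 0.1302, 0.2458]
tcp_rot: [-1.202, -2.902, 0.0]
ft_force: [-0.2, 0.0, -2.1]
finger_gap: 0.054
finger_force: 118.0
```

arm_command(
  motion=[0,0,-0.4,0,0,0,-0.8,0,0,0,-0.8,0],
)

```text
t: 23.8
ee_pos: [0.5501, 0.1303, 0.2377]
tcp_rot: [-1.202, -2.902, 0.0]
ft_force: [-1.4, 0.3, -2.3]
finger_gap: 0.057
finger_force: 118.0
```

```bash
python3 - <<'E'
from dif import *
s=read_state(); print(s["t"],s["ee_pos"],s["ft_force"],s["moment"])
for z in(.07,.085): print(z,proj("side",[.562,.1145,z]),proj("top",[.562,.1145,z]))
dmap("side",144,196,284,308); dmap("top",190,212,178,206)
E
```

```text
23.8 [0.55011596 0.1302977  0.23765401] [-1.37380471  0.25342123 -2.29891674] [ 0.10739348  0.17421372 -0.00444286]
0.07 [295.56216334 184.84938417] [192.43484945 200.66546191]
0.085 [295.69939488 180.89069124] [191.5473049  199.85500443]
side 284
144 ..............-----.....
145 ..............----......
146 ..............----......
147 ..............----......
148 ..............----......
149 ..............----......
150 ...............--.......
151 ...............-........
152 ............-#---.......
153 ...........-#######.....
154 ...........-#######.....
155 ...........-#######.....
156 ...........-#######.....
157 ...........-#######.....
158 ...........-#######.....
159 ...........-#######.....
160 ...........-######-.....
161 ...........-######-.....
162 ...........-######-.....
163 ...........-######......
164 ............#####.......
165 .............--.+.......
166 .............---........
167 ............-----.......
168 ............----........
169 ............----........
170 ............-----.......
171 ............-----.......
172 ............-----.......
173 .......
[... 689 characters left out ...]
.......
191 --------------..............
192 --------------..............
193 -----------##--.............
194 ----------###---............
195 --------#####---............
196 .-------#####---.++.........
197 ..------##-----.+++.........
198 .--------------.++.--.......
199 ..------------..+.----......
200 ..----------.+++.-----......
201 +.----------.++.------......
202 ++----------...-------......
203 ++.-------------------......
204 +++------------------.......
205 +++------------------.......
206 +++-----------------........
207 +++--------------...........
208 +++--------------...........
209 ++++------------............
210 ++++------------............
211 ++++--------------..........
```

The foot is in the bore; it shows through the open side at px (296,190). I'll continue down and ease the lean.

arm_command(
  motion=[-0.2,-0.1,-0.4,0,-0.4,-0.2,-0.7,0,-0.6,-0.2,-1.0,0,-0.6,-0.2,-1.2,0],
)

```text
t: 24.6
ee_pos: [0.5452, 0.1295, 0.2267]
tcp_rot: [1.2, 2.901, 0.004]
ft_force: [2.5, 2.9, 1.1]
finger_gap: 0.051
finger_force: 118.1
```

arm_command(
  motion=[0,0,-0.3,0,0,0,-0.6,0,0,0,-0.6,0],
)

```text
t: 24.98
ee_pos: [0.5452, 0.1294, 0.2205]
tcp_rot: [1.201, 2.902, 0.004]
ft_force: [3.7, 4.7, 0.8]
finger_gap: 0.053
finger_force: 118.0
```

arm_command(
  motion=[0,0,-0.3,0,0,0,-0.5,0,0,0,-0.5,0],
)

```text
t: 25.35
ee_pos: [0.545, 0.1296, 0.2159]
tcp_rot: [1.201, 2.902, 0.004]
ft_force: [1.8, 4.5, 4.4]
finger_gap: 0.053
finger_force: 119.0
```

```bash
python3 - <<'E'
from dif import *
s=read_state(); print(s["t"],s["ee_pos"],s["ft_force"],s["moment"],s["joint_positions"][6])
for z in(.055,.064,.07,.15,.18): print(z,proj("side",[.562,.1145,z]).round(1),proj("top",[.562,.1145,z]).round(1))
dmap("side",156,200,284,308); dmap("top",190,212,178,206)
E
```

```text
25.35 [0.54501889 0.12963042 0.21586517] [1.79452427 4.52787215 4.3878191 ] [ 1.88137904 -0.86940395  0.21319547] 0.09723871504633363
0.055 [295.4 188.8] [193.3 201.5]
0.064 [295.5 186.4] [192.8 201. ]
0.07 [295.6 184.8] [192.4 200.7]
0.15 [296.3 163.4] [187.5 196.1]
0.18 [296.6 155.1] [185.4 194.3]
side 284
156 ............----........
157 ............--..........
158 ..........-#---.--......
159 ..........-#######......
160 ..........-#######......
161 ..........-#######......
162 ..........-#######......
163 ..........-#######......
164 ..........-######.......
165 ..........-#####........
166 ..........-######.......
167 .........--#######......
168 .........--######-......
169 .........--######-......
170 ..........--###--.......
171 ..........+----.........
172 ...........----.........
173 ...........----.........
174 ...........----+........
175 ...........---++........
176 ...........--+++........
177 ...........--++R........
178 ...........--++R........
179 ...........--++.........
180 ...........--++.........
181 ...........-+++.........
182 ..........----..........
183 ...
[... 519 characters left out ...]
.......
191 ----..++.----...............
192 ----....--#---..............
193 ---------#-----.............
194 ----------------............
195 .---------------............
196 ..----------##---...........
197 ..---------###---...........
198 ..--------#####--...........
199 ...--------##---............
200 +.------------..............
201 +..----------.+.---.........
202 ++-----------..-----........
203 ++.------------------.......
204 +++------------------.......
205 +++------------------.......
206 +++-----------------........
207 +++---------------..........
208 +++--------------...........
209 ++++-------------...........
210 ++++-----------.............
211 ++++-------------.-.........
```

The pin is down in the keyways: the vertical force matches the spring, and the grip height gives the pin's middle at about 59 mm. Now I'll push down.

arm_command(
  motion=[0,0,-0.3,0,0,0,-0.6,0,0,0,-0.75,0,0,0,-0.75,0],
)

```text
t: 26.15
ee_pos: [0.5454, 0.1302, 0.2096]
tcp_rot: [1.2, 2.901, 0.006]
ft_force: [-0.7, 5.0, 12.1]
finger_gap: 0.053
finger_force: 120.3
```

arm_command(
  motion=[0,0,-0.2,0,0.2,0.2,-0.2,-7.5,0.45,0.4,-0.2,-15,0.7,0.55,-0.2,-22.5,1.0,0.65,-0.2,-30,1.0,0.65,-0.2,-30],
)

```text
t: 26.9
ee_pos: [0.5566, 0.1368, 0.2094]
tcp_rot: [1.911, 2.487, 0.01]
ft_force: [-0.4, 3.8, 23.1]
finger_gap: 0.056
finger_force: 122.0
```

arm_command(
  motion=[0.3,0.1,0.05,-7.5,0.6,0.1,0.05,-15,0.9,0.1,0.05,-22.5,1.15,0.05,0.05,-30,1.15,0.05,0.05,-30],
)

```text
t: 27.52
ee_pos: [0.5679, 0.1367, 0.2096]
tcp_rot: [2.492, 1.909, 0.01]
ft_force: [0.1, 4.0, 20.1]
finger_gap: 0.052
finger_force: 121.5
```

```bash
python3 - <<'E'
from dif import *
s=read_state(); print(s["t"],s["ee_pos"],s["ft_force"],s["moment"],s["tcp_rot"],s["finger_gap"])
dmap("side",130,200,276,318); dmap("top",172,210,170,215)
E
```

```text
27.525 [0.56792774 0.13673409 0.20958538] [ 0.05330734  4.01946815 20.07475305] [ 0.83527914 -0.33440456 -0.01283482] [2.49191712 1.90865902 0.01013247] 0.05199943620571708
side 276
130 .................-RR-.++-###..............
131 ................RRR-+++..-##..............
132 ................RR-++++++-##..............
133 ................RR.+++.++-##..............
134 ................RR.+++...-##..............
135 ................-R-++++..-##..............
136 ................-R-++++++-##..............
137 ................-R+++++..-##-.............
138 ................-R-++++.--##..............
139 ................-R-.++++.--...............
140 ................RR---+++..................
141 ................RR---.+++.................
142 ................RR-.-.--++................
143 ................RR-...--R-................
144 ................RR-.+++RR-................
145 ................RR-.++-R..................
146 ................RR-++RR-..................
147 ................-R++RR#-..................
148 ................-R++R###-.................
149 ................-RRRR
[... 3579 characters left out ...]

196 +...----......-----------.++----.............
197 +....---......-----------.++.----............
198 +.....---......------##--.....---............
199 +++....--......-----###-.......-.............
200 +++.....-.......----###..-...................
201 +++......-.......----#-----..................
202 ++++.....-............------.................
203 ++++......--..........------.................
204 ++++++....--...........------................
205 ++++++....---...........-----................
206 ++++++....---............---.................
207 +++++++...----...............................
208 ++++++....-----..............................
209 ++........-----..............................
```

It has turned 60° with the tool and there is still no torque, so it may not have reached the stop. I'll turn a bit more.

arm_command(
  motion=[0.15,-0.05,0,-4,0.3,-0.1,0,-8,0.3,-0.1,0,-8],
)

```text
t: 28.2
ee_pos: [0.5704, 0.1359, 0.2096]
tcp_rot: [2.617, 1.735, 0.009]
ft_force: [-1.2, 2.8, 22.4]
finger_gap: 0.054
finger_force: 122.2
```

```bash
python3 -c "
from cell import *
s=read_state(); print(s['t'],s['ee_pos'],s['ft_force'],s['moment'],s['tcp_rot'])"
```

```text
28.2 [0.57038461 0.13588701 0.20957632] [-1.16558115  2.82849596 22.42172167] [0.78943869 0.1597327  0.84944753] [2.61673265 1.73465414 0.00914756]
```

The torque is 0.85 N·m, so that is the stop. I'll ease the twist slightly and let it spring up about 6 mm.

arm_command(
  motion=[-0.1,0,0,3,-0.1,0,0.3,3,-0.1,0,0.6,3,-0.1,0,0.8,3,-0.1,0,0.9,3,-0.1,0,0.9,3],
)

```text
t: 28.95
ee_pos: [0.5677, 0.134, 0.2145]
tcp_rot: [-2.573, -1.802, 0.001]
ft_force: [3.3, 2.4, -5.6]
finger_gap: 0.054
finger_force: 117.5
```

```bash
python3 -c "
from cell import *
s=read_state(); print(s['t'],s['ee_pos'],s['ft_force'],s['moment'],s['tcp_rot'])"
```

```text
28.95 [0.56773708 0.13403521 0.21446703] [ 3.31122033  2.35229591 -5.61402076] [ 1.08998055 -1.51630635  0.31668829] [-2.57337002e+00 -1.80167406e+00  1.33621020e-03]
```

The lift stops after 5 mm and pulls back, so the pin is in the pockets. Release and withdraw upward.

arm_command(
  motion=[0,0,-0.1,0,0,0,-0.1,0,0,0,-0.1,0,0,0,-0.1,0],
  claw=0.35,
)

```text
t: 29.45
ee_pos: [0.5676, 0.1341, 0.2141]
tcp_rot: [2.573, 1.802, -0.001]
ft_force: [-0.2, -0.0, 0.4]
finger_gap: 0.35
finger_force: 0.0
```

arm_command(
  motion=[0,0,2,0,0,0,5,0,0,0,10,0,0,0,14,0,0,0,14,0],
)

```text
t: 30.08
ee_pos: [0.5687, 0.1351, 0.3575]
tcp_rot: [2.572, 1.801, 0.009]
ft_force: [0.6, 0.6, 0.5]
finger_gap: 0.349
finger_force: 0.0
```

```bash
python3 - <<'E'
from dif import *
s=read_state(); print(s["t"],s["ee_pos"],s["ft_force"],s["moment"],s["finger_gap"])
for z in(.15,.288): print(z,proj("side",[.562,.1145,z]).round(1),proj("top",[.562,.1145,z]).round(1))
dmap("side",92,194,274,318); dmap("top",168,210,158,206)
E
```

```text
30.075 [0.56874333 0.13509586 0.35747049] [0.604833   0.56318719 0.4720354 ] [ 0.07520174 -0.02519974  0.04563214] 0.34935911233439204
0.15 [296.3 163.4] [187.5 196.1]
0.288 [297.7 124.2] [177.2 186.8]
side 274
92 ..................-#--##-.....---###........
93 ..................-#--##......---###........
94 ..................-#+-##......---##-........
95 ...................-++##......+++##.........
96 ....................++##......+++--.........
97 ....................++##......+++++.........
98 ...............................+++..........
99 ............................................
100 ............................................
101 ............................................
102 ............................................
103 ............................................
104 ............................................
105 ............................................
106 ............................................
107 ............................................
108 ............................................
109 ............................................
110 ...........
[... 5634 characters left out ...]
.++RR--....
197 ------....................-----------+++----....
198 -------....................------#--.....----...
199 -------....................-----###-......---...
200 +-+-----....................----##-.............
201 ++-----......................-----.----.........
202 .----..............................-----........
203 .---...............................-----........
204 ...................................------.......
205 ....................................-----.......
206 .....................................---........
207 ......................................-.........
208 -...............................................
209 .-..............................................
```

The post stands upright and alone. The grip centre is at about row 164, about 5 mm above the fully pressed height, and the ticket is at the locked heading. The gripper is well clear, so I'll hand in.

```bash
python3 -c "
from cell import *
print(hand_in())"
```

```text
the job is handed in; nothing more can be done
None
```

The price ticket stands upright in the green base, pushed down, turned clockwise to the stop and sprung up into its pockets; it was handed in at about 30 s with the gripper clear, after one 84 N press on the socket rim (under the 120 N limit) and with none of the other items knowingly touched.

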